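# Set up the scent sampler

## Task

Get the scent sampler ready for the next demonstration: screw its nozzle down clockwise until the spout points squarely forward at the middle pad, and only then wind the blue seal wheel clockwise until it is firm, with the tension pointer in the green and never run well into the red. Pick up every fallen sample jar and stand it upright in the middle of the pad of its own colour; the nozzle and wheel must be left set, and the phone, flat tin and amber bottle left where they are.

Things in the scene. Friction and masses are not known exactly. Their poses are not given: they have to be found in the camera images.
- sampler: White scent sampler, fixed to the bench, placed anew each time: deck 300 x 400 mm, 20 mm high, with three round pads in a row along its front, and a 45 mm high housing 135 mm deep behind them that carries the nozzle and the seal wheel. Origin at bench level; x points from the pads (front) towards the housing (back), y along the row of pads, z up.
- pad_red (a point): Centre of the dark round pad with the red rim (86 mm across), on the deck surface 20 mm above the bench. Pads are 110 mm apart, centres 160 mm in front of the line through nozzle and wheel (150 mm apart). The pad is flush: nothing locates the jar.
- pad_yellow (a point): Centre of the pad with the yellow rim, the middle one, straight in front of the nozzle.
- pad_blue (a point): Centre of the pad with the blue rim.
- nozzle (a joint): Turning of the nozzle about its vertical axis (rad), growing clockwise seen from above; it sinks 1.6 mm per rad. Starts at -4.4 to -2.6; at 0 its spout points straight forward at the middle pad, along the black line on the housing, the first time it does so when screwed clockwise. No stop there: limits are -5.5 and 2.0. Friction 0.12 N m; it stays where left.
- nozzle_grip (a point): Point on the nozzle's axis in its round black knob (46 mm across, 48 mm high, axis vertical), 20 mm below the knob's top and 28 mm above the top of the spout. It turns and sinks with the nozzle. There is free space all round the knob at this height.
- spout_tip (a point): Middle of the dark mouth at the end of the nozzle's flat orange spout, 79 mm from the axis, 39 mm below nozzle_grip. The spout is 32 mm wide, 22 mm high and lies wholly below the knob.
- wheel (a joint): Turning of the seal wheel about its vertical axis (rad), growing clockwise seen from above as it tightens. Starts at 0.1 to 0.9. A spring resists with 0.07 N m per rad on top of 0.28 N m friction, so it grows firmer and stays where left. The pointer is in the green from 2.2 to 2.8, in the red above; end of travel 3.7.
- wheel_grip (a point): Point on the axis of the wheel's round steel hub (48 mm across, vertical, standing 45 mm above the wheel's 92 mm blue rim disc), 19 mm below the hub's top and 26 mm above the rim disc's upper face.
- pointer (a joint): Black tension pointer that slides along the white-green-red scale at the back edge of the housing as the wheel is wound (m): 0.025 m per rad of the wheel. Green from 0.055 to 0.070, red above; for reading only.
- jar_red: Square glass jar with a red wax block inside and a round red lid: body 52 x 52 mm and 75 mm tall, lid 48 mm across and 18 mm tall, 93 mm in all, about 0.2 kg. Origin at the centre of its underside, z along the jar from the underside to the lid. It starts fallen on a flat side on the bench (z level), lid roughly away from the robot, and does not roll. It may be absent.
- jar_yellow: Square glass jar with a yellow wax block inside and a round yellow lid: body 52 x 52 mm and 75 mm tall, lid 48 mm across and 18 mm tall, 93 mm in all, about 0.2 kg. Origin at the centre of its underside, z along the jar from the underside to the lid. It starts fallen on a flat side on the bench (z level), lid roughly away from the robot, and does not roll. It may be absent.
- jar_blue: Square glass jar with a blue wax block inside and a round blue lid: body 52 x 52 mm and 75 mm tall, lid 48 mm across and 18 mm tall, 93 mm in all, about 0.2 kg. Origin at the centre of its underside, z along the jar from the underside to the lid. It starts fallen on a flat side on the bench (z level), lid roughly away from the robot, and does not roll. It may be absent.
- handset: Dark hand-held phone lying flat, 150 x 72 x 9 mm; origin at the centre of its underside. Leave alone.
- tin: Round flat metal tin, 90 mm across, 22 mm tall; origin at the centre of its underside. Leave alone.
- spray: Amber bottle, 48 mm across, 140 mm tall; origin at the centre of its underside. Leave alone.
Not all that is in view belongs to the job. Leave any pink or turquoise look-alike of the jar_blue alone.

How it is judged:
By the outcome, as a careful person would: the job done as asked, in the order asked, and still so for the second after the job is handed in, with the robot touching nothing.
Of jar_red, jar_yellow, jar_blue only 2 to 3 are there at a start; the rules pass over those that are not, and their reading is None.
At some moment in a run one of jar_red, jar_yellow, jar_blue may be knocked a few centimetres aside while the robot is not near it.
Once in a run the grip may slacken for a moment while it holds something.
It also fails if it takes over 210 s, if anything falls off the work surface, if the arm or the gripper's body presses on something with over 40 N, if the wrist force passes 120 N, or if a joint passes its speed limit or range.

## Robot

A 7-joint arm with a two-finger parallel gripper is mounted at the origin on the work surface. World frame = base frame: x ahead of the robot, y to its left, z up, the work surface at z = 0. Lengths are in m, angles in rad, forces in N, time in s.
With the tool pointing down it reaches from about 0.425 to 0.875 m from the base axis. Payload 4.7 kg.
Tool frame: the origin (TCP) lies at the very end of the fingers, on their centre line; the grasp point (between the pads) lies 19 mm behind it; z points along the fingers, y is the direction in which the jaws open and shut (so a half turn about z gives the same grasp; the last joint's range is limited). The gripper opens to 85 mm and grips with 20 to 120 N. Pads are 22 mm wide; open, the fingers measure 114 mm over their backs; the gripper's body (76 mm by 85 mm) begins 54 mm behind the grasp point. The pads swing forward as they close: fully open they stand 13 mm farther back than shut.
Start: joints at [-1.168, 0.321, -0.07, 1.45, 0.023, 1.371, -0.057], TCP at [0.246, 0.601, 0.231] pointing down, gripper open.
Joint ranges: [-2.86, 2.86], [-0.3, 2.09], [-1.38, 1.24], [0.06, 2.45], [-1.56, 4.7], [0.09, 2.05], [-2.69, 2.69]. Speed limits (rad/s): [2.57, 2.57, 3.14, 3.14, 3.14, 3.14, 3.14].

## Interface

Orientations are given as a unit quaternion [x, y, z, w].
In Python, from plant import ctrl, vision gives the robot as it stands.
- The arm moves only by the shell command python3 -m creep 'ROWS' [FORCE]. ROWS is text: rows parted by semicolons, each of 7 numbers parted by spaces: the turn, a rotation vector about the tool's x, y, z in degrees, then the shift along the tool's x, y, z in mm, then the opening, from 0 (shut) to 1 (fully open). A call has 1 to 12 rows; each row shifts and turns the commanded pose from where the row before left it, along the tool's axes as they then stand; what a row does not reach is not made up. A row lasts 1/12 s, in which the tool goes at most 41.7 mm and 7.16 degrees, less where a joint would pass 70% of its speed; a pose out of reach is approached as far as the arm can. A call is refused whole if a number of a shift passes 41.7 or a number of a turn 7.16, either way. A call with a gripper value outside its range is refused whole. The fingers move at their own pace and stop on an object; FORCE is the grip in N (left out, the last holds). Time passes only in rows, so rows that do not move let the fingers close. It gives the time, the measured TCP pose, the force and the opening at its end, in the units of the state.
- ctrl.read_state(): the state, without advancing time (a new reading comes with each control period).
- vision.camera(name): name is "scene" or "top" or "wrist"; returns the picture (384x512x3 uint8, blue, green, red); there is no depth.
- vision.camera_info(name): a dict with "intrinsics" (3x3 intrinsics, pixels), "dist" ([k1, k2, p1, p2, k3] as OpenCV has them; the pictures are not rectified), "world_to_cam" (4x4, takes a point from world to camera coordinates). Camera axes: x right, y down, z forward; pixel columns grow to the right and rows downward; lengths in m; the calibration is good to about 2 mm. A picture is of the moment at which its call begins: read the wrist's pose just before it. camera_info takes no time and is no camera call; for the wrist camera it gives the pose at the moment of the call.
- ctrl.hand_in(): hands the job in, once; it reports no verdict.
The state is a dict: "time": time; "joint_pos": joint angles; "joint_velocities": joint speeds; "joint_efforts": joint torques, N m; "ee_pos": TCP position; "orientation": TCP orientation; "contact_force": force on the tool from outside, world axes, zero at the start; "torque": the same for the moment, N m; "finger_gap": finger opening in m.
Only numpy, scipy, OpenCV 4.12 (cv2) and the standard library are available. Lean on these libraries where they do the work, as an engineer would, in place of code of your own. Each camera call takes 0.05 s, during which the arm holds its last target. There are 200 camera calls.

## Working session

There is one attempt and no reset: what is moved stays moved. The work goes in short steps, Python scripts to look and compute and a shell command to move; the robot and the scene stay as the last step left them, time stands still between calls to the robot, and variables do not carry over. Pictures are saved under pics/ and viewed, about 12 in all and at most 16, crops included, and the job is handed in when it is done.

```bash
ls; mkdir -p pics; python3 - <<'E'
from plant import ctrl, vision
import cv2,numpy as np
for n in("top","scene"):
    im=vision.camera(n); cv2.imwrite(f"pics/{n}0.png",cv2.resize(im,(800,600),interpolation=cv2.INTER_CUBIC)); cv2.imwrite(f"pics/{n}0raw.png",im)
    i=vision.camera_info(n);print(n,np.round(i["intrinsics"],1).tolist(),i["dist"],np.round(i["world_to_cam"],4).tolist())
s=ctrl.read_state();print({k:np.round(v,3).tolist() for k,v in s.items()})
E
```

```text
pics
top [[390.8, 0.0, 252.1], [0.0, 390.8, 191.3], [0.0, 0.0, 1.0]] [0.02658779 0.         0.         0.         0.        ] [[-0.0188, -0.9998, -0.0044, 0.0729], [-0.9874, 0.0193, -0.1572, 0.5329], [0.1573, 0.0013, -0.9875, 1.39], [0.0, 0.0, 0.0, 1.0]]
scene [[465.1, 0.0, 248.2], [0.0, 465.1, 198.3], [0.0, 0.0, 1.0]] [-0.10499324  0.          0.          0.          0.        ] [[0.2836, 0.9589, -0.0024, -0.2085], [0.7823, -0.2328, -0.5778, -0.3337], [-0.5547, 0.162, -0.8162, 1.957], [0.0, 0.0, 0.0, 1.0]]
{'time': 0.1, 'joint_pos': [-1.168, 0.322, -0.07, 1.452, 0.023, 1.371, -0.057], 'joint_velocities': [0.0, -0.001, 0.001, -0.004, -0.0, -0.001, -0.001], 'joint_efforts': [-0.0, -49.488, -0.384, -31.521, 0.013, 0.007, -0.0], 'ee_pos': [0.246, 0.601, 0.23], 'orientation': [0.193, 0.981, -0.001, -0.0], 'contact_force': [0.393, 0.477, -0.285], 'torque': [-0.01, 0.038, 0.013], 'finger_gap': 0.086}
```

View pics/top0.png

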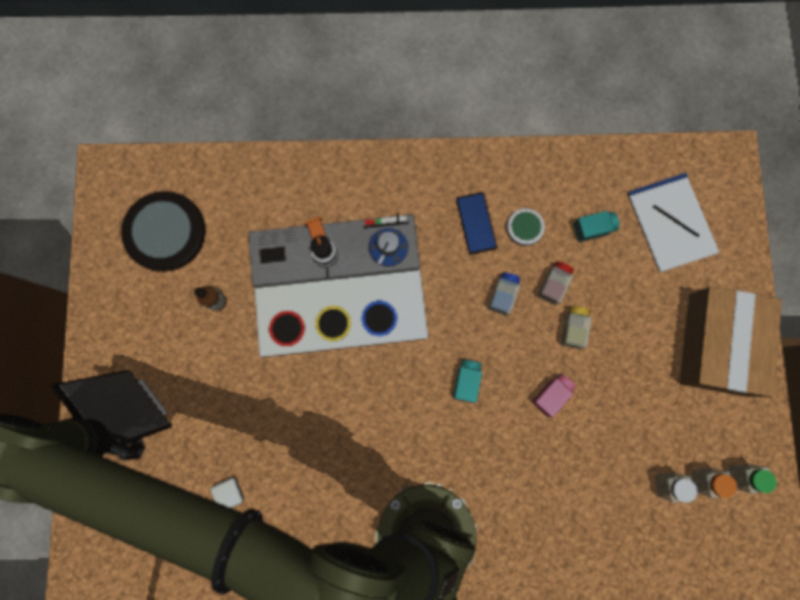

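View pics/scene0.png

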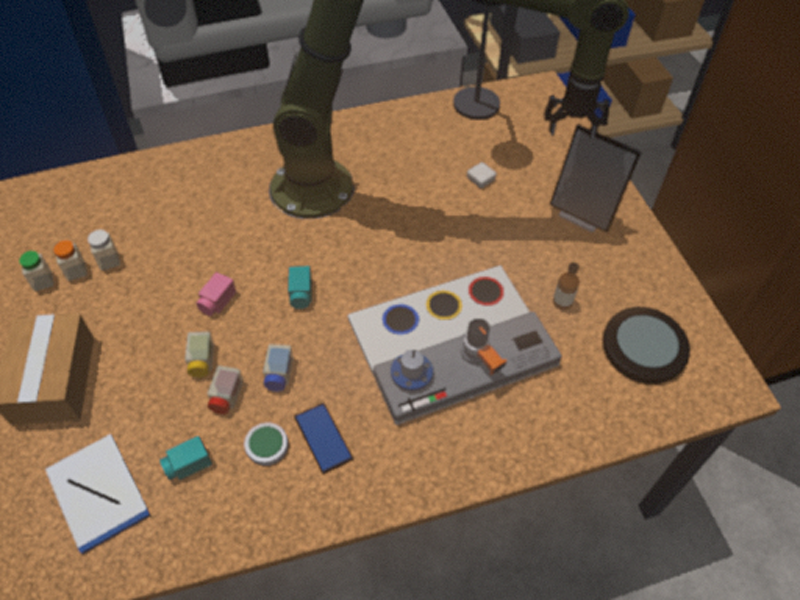

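The top view shows the sampler with its pads at about (287,328), (333,323) and (379,318). The nozzle is at (322,247) with its spout pointing backwards, and the wheel is at (388,240). All three jars have fallen: blue (505,293), red (557,283) and yellow (577,327). The scene view confirms this. The pink and turquoise look-alikes are separate.

```bash
cat > h.py <<'E'
from plant import ctrl, vision
import cv2,numpy as np
from scipy.spatial.transform import Rotation as R
def ray(n,uv,info=None):
    i=info or vision.camera_info(n);K=np.array(i["intrinsics"]);T=np.array(i["world_to_cam"])
    p=cv2.undistortPoints(np.array([[uv]],float),K,np.array(i["dist"]))[0,0]
    return -T[:3,:3].T@T[:3,3], T[:3,:3].T@np.array([p[0],p[1],1])
def pix(n,uv,z,info=None):
    o,d=ray(n,uv,info); return o+d*(z-o[2])/d[2]
def proj(n,P,info=None):
    i=info or vision.camera_info(n);T=np.array(i["world_to_cam"])
    return cv2.projectPoints(np.array(P,float).reshape(-1,3),cv2.Rodrigues(T[:3,:3])[0],T[:3,3],np.array(i["intrinsics"]),np.array(i["dist"]))[0][:,0]
def toolR(yaw,tilt=0):
    # tool down, jaw axis y horizontal; approach plane heading = yaw; tilt>0: tool points forward along heading (90=horizontal)
    z=np.array([np.sin(tilt)*np.cos(yaw),np.sin(tilt)*np.sin(yaw),-np.cos(tilt)])
    x=np.array([np.cos(tilt)*np.cos(yaw),np.cos(tilt)*np.sin(yaw),np.sin(tilt)])
    return R.from_matrix(np.c_[x,np.cross(z,x),z])
def delta(pos,rot=None,start=None):
    "print shift in current tool frame (mm) and rotvec (deg); pos = TCP target"
    s=ctrl.read_state();r=R.from_quat(s["orientation"]);p=np.array(s["ee_pos"])
    print("shift mm",np.round(r.inv().apply(np.array(pos)-p)*1e3,1),"rotvec deg",None if rot is None else np.round((r.inv()*rot).as_rotvec(degrees=True),1))
def st():
    s=ctrl.read_state();r=R.from_quat(s["orientation"]).as_matrix()
    print("t",round(s["time"],2),"p",np.round(s["ee_pos"],4),"z",np.round(r[:,2],3),"x",np.round(r[:,0],3),"q",np.round(s["joint_pos"],2),"F",np.round(s["contact_force"],1),"M",np.round(s["torque"],2),"gap",round(s["finger_gap"],4))
E
python3 - <<'E'
from h import *
k=1/1.5625
for nm,uv,z in [("padR",(287,328),.02),("padY",(333,323),.02),("padB",(379,318),.02),("blueC",(505,293),.052),("blueLid",(511,278),.05),("redC",(557,283),.052),("redLid",(564,267),.05),("yelC",(577,327),.052),("yelLid",(579,312),.05),("hub",(388,240),.12),("knob",(320,247),.13),("handset",(477,223),.01),("tin",(526,226),.02)]:
    print(nm,np.round(pix("top",(uv[0]*k-.2,uv[1]*k-.2),z),3))
for nm,uv,z in [("padR",(487,291),.02),("padY",(444,304),.02),("padB",(401,319),.02)]:
    print("scene",nm,np.round(pix("scene",(uv[0]*k,uv[1]*k),z),3))
st()
a=cv2.imread("pics/top0raw.png"); b=cv2.imread("pics/scene0raw.png")
A=cv2.resize(a[130:235,150:290],None,fx=5,fy=5,interpolation=cv2.INTER_CUBIC)
cv2.imwrite("pics/crA.png",A)
B=cv2.resize(a[150:265,285:400],None,fx=5,fy=5,interpolation=cv2.INTER_CUBIC)
cv2.imwrite("pics/crB.png",B)
E
```

```text
padR [0.474 0.318 0.02 ]
padY [0.483 0.209 0.02 ]
padB [0.493 0.1   0.02 ]
blueC [ 0.542 -0.196  0.052]
blueLid [ 0.578 -0.212  0.05 ]
redC [ 0.563 -0.318  0.052]
redLid [ 0.602 -0.337  0.05 ]
yelC [ 0.459 -0.357  0.052]
yelLid [ 0.494 -0.365  0.05 ]
hub [0.657 0.074 0.12 ]
knob [0.641 0.226 0.13 ]
handset [ 0.724 -0.143  0.01 ]
tin [ 0.711 -0.26   0.02 ]
scene padR [0.48  0.322 0.02 ]
scene padY [0.486 0.211 0.02 ]
scene padB [0.498 0.102 0.02 ]
t 0.1 p [0.2463 0.601  0.2304] z [-0.001 -0.002 -1.   ] x [-0.925  0.379 -0.   ] q [-1.17  0.32 -0.07  1.45  0.02  1.37 -0.06] F [ 0.4  0.5 -0.3] M [-0.01  0.04  0.01] gap 0.0857
```

View pics/crA.png

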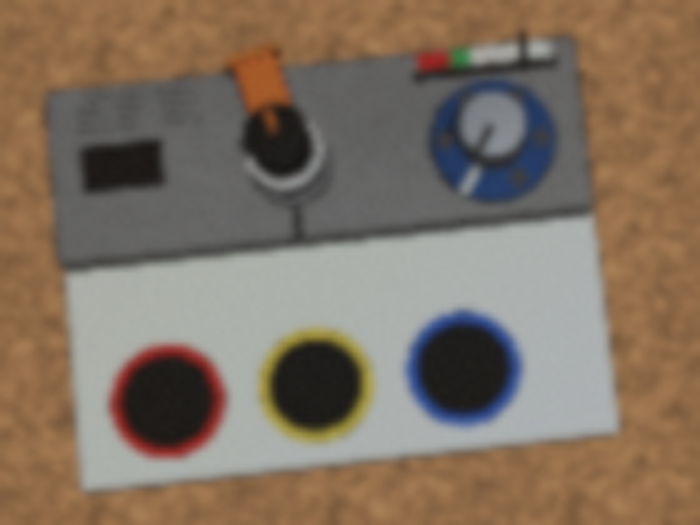

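View pics/crB.png

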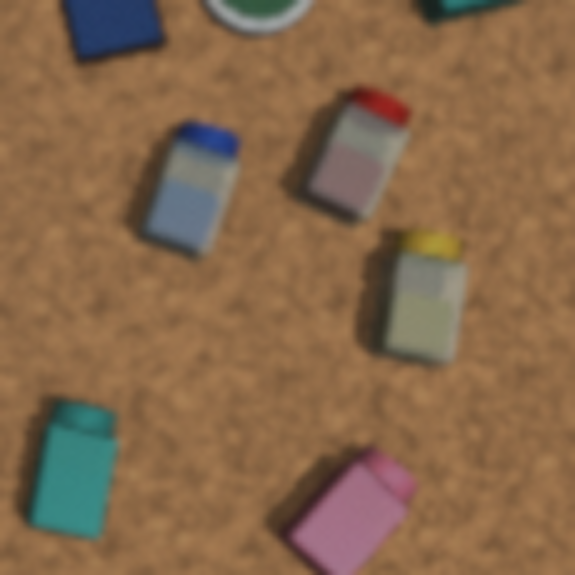

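The crops confirm the layout. The spout points backwards, so it needs roughly 3.4 rad clockwise, and the pointer is low in the white at crop (523,47). Next I'll get the heights and angles from both views.

```bash
python3 - <<'E'
from h import *
k=1/1.5625
def tri(a,b):
    o1,d1=ray("top",a);o2,d2=ray("scene",b)
    A=np.c_[d1,-d2];s=np.linalg.lstsq(A,o2-o1,rcond=None)[0];p,q=o1+d1*s[0],o2+d2*s[1]
    return np.round((p+q)/2,4),round(np.linalg.norm(p-q)*1e3,1)
c=lambda u,v:(150+u/5-.4,130+v/5-.4)
# knob top, hub top, spout end-top
print("knob",tri(c(279,137),(478*k,327*k)))
print("hub",tri(c(493,124),(413*k,356*k)))
print("spout end",tri(c(253,56),(497*k,365*k)))
for z in(.1,.12,.14,.16):print(z,pix("scene",(478*k,327*k),z)[:2].round(3),pix("top",c(279,137),z)[:2].round(3),pix("top",c(493,124),z)[:2].round(3))
p=pix("top",c(255,56),.085)[:2]-np.array([.644,.224]);print(p,np.linalg.norm(p))
back=np.array([.996,.087]);fa=np.arctan2(-back[1],-back[0]);sa=np.arctan2(p[1],p[0]);print("cw angle to go",(sa-fa)%(2*np.pi))
delta([.644,.224,.26],toolR(np.deg2rad(207)))
E
python3 - <<'E'
import cv2
b=cv2.imread("pics/scene0raw.png")
cv2.imwrite("pics/crC.png",cv2.resize(b[165:270,220:365],None,fx=5,fy=5,interpolation=cv2.INTER_CUBIC))
E
```

```text
knob (array([0.6423, 0.2235, 0.1396]), np.float64(3.1))
hub (array([0.6556, 0.0761, 0.113 ]), np.float64(4.4))
spout end (array([0.7148, 0.2465, 0.0901]), np.float64(0.6))
0.1 [0.619 0.238] [0.652 0.227] [0.658 0.074]
0.12 [0.631 0.232] [0.647 0.224] [0.653 0.074]
0.14 [0.643 0.225] [0.642 0.222] [0.648 0.074]
0.16 [0.655 0.218] [0.637 0.219] [0.643 0.074]
[0.07235797 0.02202323] 0.07563529387063206
cw angle to go 3.3499208715586697
shift mm [-511.  -198.1  -29.2] rotvec deg [ -0.1  -0.  -49.3]
```

View pics/crC.png

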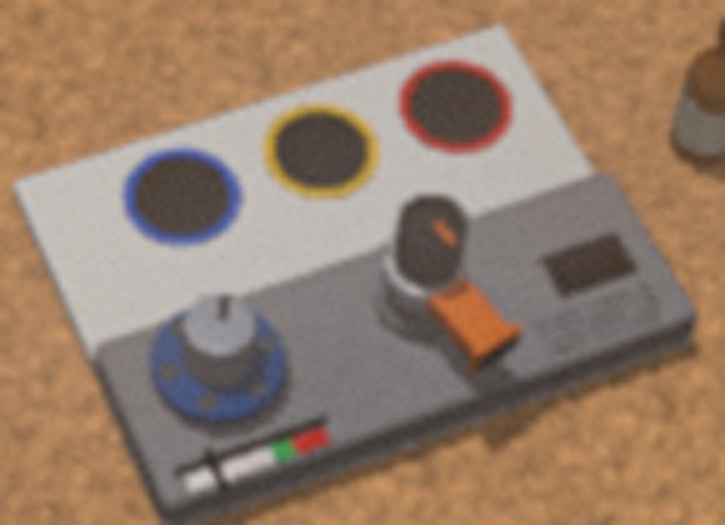

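Everything agrees: the knob top is at z≈0.142 and the hub top at ≈0.113, and the nozzle needs about 3.35 rad. Moving over the nozzle now.

```bash
python3 -m creep '0 0 0 -32 -12.4 -1.8 1;0 0 0 -32 -12.4 -1.8 1;0 0 0 -32 -12.4 -1.8 1;0 0 0 -32 -12.4 -1.8 1;0 0 0 -32 -12.4 -1.8 1;0 0 0 -32 -12.4 -1.8 1;0 0 0 -32 -12.4 -1.8 1;0 0 0 -32 -12.4 -1.8 1' 60
python3 -m creep '0 0 0 -32 -12.4 -1.8 1;0 0 0 -32 -12.4 -1.8 1;0 0 0 -32 -12.4 -1.8 1;0 0 0 -32 -12.4 -1.8 1;0 0 0 -32 -12.4 -1.8 1;0 0 0 -32 -12.4 -1.8 1;0 0 0 -32 -12.4 -1.8 1;0 0 0 -32 -12.4 -1.8 1;0 0 0 0 0 0 1'
python3 -m creep '0 0 -7 0 0 0 1;0 0 -7 0 0 0 1;0 0 -7 0 0 0 1;0 0 -7 0 0 0 1;0 0 -7 0 0 0 1;0 0 -7 0 0 0 1;0 0 -7 0 0 0 1;0 0 0 0 0 0 1'
python3 - <<'E'
from h import *
st();delta([.644,.224,.108],toolR(np.deg2rad(207)))
i=vision.camera_info("wrist");cv2.imwrite("pics/w1.png",vision.camera("wrist"))
for z in(.14,.143):print(proj("wrist",[.644,.224,z],i))
E
```

```text
time: 0.77
ee_pos: [0.4465, 0.4112, 0.2454]
orientation: [0.193, 0.981, -0.0, -0.0]
contact_force: [1.1, 0.7, 0.2]
finger_gap: 0.0853
time: 1.52
ee_pos: [0.6498, 0.2144, 0.2594]
orientation: [0.199, 0.98, -0.003, 0.002]
contact_force: [-1.0, -1.7, -0.3]
finger_gap: 0.0856
time: 2.18
ee_pos: [0.6446, 0.2239, 0.2595]
orientation: [-0.233, 0.973, 0.0, -0.001]
contact_force: [-0.6, 0.2, -0.2]
finger_gap: 0.0855
t 2.18 p [0.6446 0.2239 0.2595] z [-0.001 -0.    -1.   ] x [-0.892 -0.453  0.001] q [-0.45  0.38  0.1   1.32 -0.04  1.44  1.69] F [-0.6  0.2 -0.2] M [ 0.02  0.   -0.01] gap 0.0855
shift mm [  0.4   0.3 151.5] rotvec deg [ 0.  -0.1 -0.1]
[[256.71536262 189.6011697 ]]
[[256.72052861 190.35101867]]
```

View pics/w1.png

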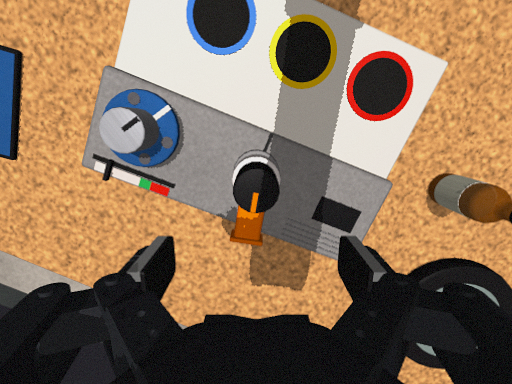

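The wrist view shows the knob top at (256,187), 3 px from the prediction, with the fingers clear on both sides. Pads: yellow (303,51), red (379,86), blue (221,16). I'll descend and grip.

```bash
python3 - <<'E'
from h import *
for n,uv in(("R",(379,86)),("Y",(303,51)),("B",(221,16))):print(n,pix("wrist",uv,.02).round(4))
for z in(.139,.143):print(pix("wrist",(256,187),z).round(4), pix("wrist",(122,130),.113).round(4))
E
python3 -m creep '0 0 0 0 0 30 1;0 0 0 0 0 30 1;0 0 0 0 0 30 1;0 0 0 0 0 20 1;0 0 0 0 0 20 1;0 0 0 0 0 12 1;0 0 0 0 0 9 1;0 0 0 0 0 0 1'
python3 -m creep '0 0 0 0 0 0 0;0 0 0 0 0 0 0;0 0 0 0 0 0 0;0 0 0 0 0 0 0;0 0 0 0 0 0 0;0 0 0 0 0 0 0' 70
python3 -c "from h import *;st()"
```

```text
R [0.4739 0.3183 0.02  ]
Y [0.4822 0.2088 0.02  ]
B [0.4935 0.0991 0.02  ]
[0.6423 0.2222 0.139 ] [0.6559 0.0738 0.113 ]
[0.6414 0.2218 0.143 ] [0.6559 0.0738 0.113 ]
time: 2.9
ee_pos: [0.6439, 0.2235, 0.107]
orientation: [-0.23, 0.973, -0.0, -0.002]
contact_force: [-0.4, 0.1, -1.0]
finger_gap: 0.0854
time: 3.4
ee_pos: [0.646, 0.224, 0.1111]
orientation: [-0.231, 0.973, 0.0, 0.001]
contact_force: [-0.6, -0.9, 6.8]
finger_gap: 0.0446
t 3.4 p [0.646  0.224  0.1111] z [ 0.003  0.001 -1.   ] x [-0.893 -0.449 -0.003] q [-0.44  0.46  0.09  1.51 -0.05  1.17  1.7 ] F [-0.6 -0.9  6.8] M [-0.1   0.18 -0.03] gap 0.0446
```

```bash
for i in 1 2; do python3 -m creep '0 0 6 0 0 0.17 0;0 0 6 0 0 0.17 0;0 0 6 0 0 0.17 0;0 0 6 0 0 0.17 0;0 0 6 0 0 0.17 0;0 0 6 0 0 0.17 0;0 0 6 0 0 0.17 0;0 0 6 0 0 0.17 0;0 0 6 0 0 0.17 0;0 0 6 0 0 0.17 0;0 0 6 0 0 0.17 0;0 0 0 0 0 0 0'; done
python3 - <<'E'
from h import *
st();s=ctrl.read_state();x=R.from_quat(s["orientation"]).as_matrix()[:,0];print(np.rad2deg(np.arctan2(x[1],x[0])))
for n in("top","scene"):
    cv2.imwrite(f"pics/{n}2.png",vision.camera(n))
a=cv2.imread("pics/scene2.png")[165:270,220:365];b=cv2.imread("pics/top2.png")[130:235,150:295]
cv2.imwrite("pics/m2.png",cv2.resize(np.hstack([a,b]),(790,286),interpolation=cv2.INTER_CUBIC))
E
```

```text
time: 4.4
ee_pos: [0.6459, 0.2228, 0.1092]
orientation: [0.339, 0.941, -0.0, 0.001]
contact_force: [-1.8, -2.2, 7.3]
finger_gap: 0.0449
time: 5.4
ee_pos: [0.6447, 0.2224, 0.1073]
orientation: [0.796, 0.605, -0.001, 0.0]
contact_force: [-5.1, -2.5, 9.9]
finger_gap: 0.045
t 5.4 p [0.6447 0.2224 0.1073] z [-0.001 -0.001 -1.   ] x [ 0.269  0.963 -0.001] q [-0.75  0.5   0.52  1.52 -0.26  1.18 -0.46] F [-5.1 -2.5  9.9] M [-0.73  1.12 -0.16] gap 0.045
74.41651967424367
```

View pics/m2.png

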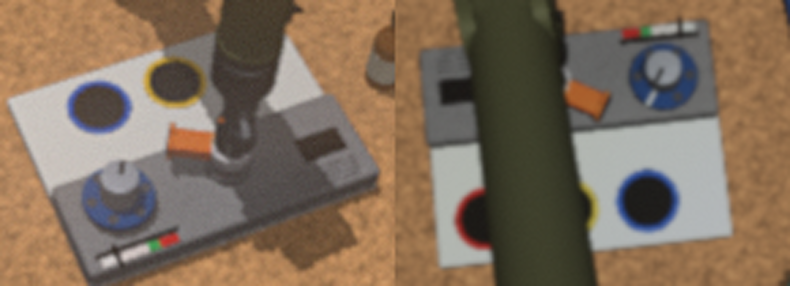

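The nozzle turned with the gripper. The spout now points right and slightly forward, so about 60° is left.

```bash
python3 -m creep '0 0 6 0 0 0.17 0;0 0 6 0 0 0.17 0;0 0 6 0 0 0.17 0;0 0 6 0 0 0.17 0;0 0 6 0 0 0.17 0;0 0 6 0 0 0.17 0;0 0 6 0 0 0.17 0;0 0 6 0 0 0.17 0;0 0 5 0 0 0.17 0;0 0 4 0 0 0.1 0;0 0 0 0 0 0 0;0 0 0 0 0 0 0'
python3 - <<'E'
from h import *
st();s=ctrl.read_state();x=R.from_quat(s["orientation"]).as_matrix()[:,0];print(np.rad2deg(np.arctan2(x[1],x[0])))
i=vision.camera_info("wrist");w=vision.camera("wrist");cv2.imwrite("pics/w3.png",w);c=vision.camera("scene");cv2.imwrite("pics/scene3.png",c)
a=cv2.resize(c[165:270,220:365],None,fx=2.9,fy=2.9,interpolation=cv2.INTER_CUBIC)
b=cv2.resize(w,(406,304));cv2.imwrite("pics/m3.png",np.hstack([cv2.resize(a,(390,304)),b]))
E
```

```text
time: 6.5
ee_pos: [0.6439, 0.2232, 0.1058]
orientation: [0.988, 0.154, -0.001, -0.0]
contact_force: [-8.6, -3.2, 12.9]
finger_gap: 0.045
t 6.5 p [0.6439 0.2232 0.1058] z [-0.003  0.    -1.   ] x [ 0.953  0.304 -0.002] q [-0.89  0.55  0.71  1.53 -0.38  1.2  -1.37] F [-8.6 -3.2 12.9] M [-0.65  1.57 -0.11] gap 0.045
17.682314146458925
```

View pics/m3.png

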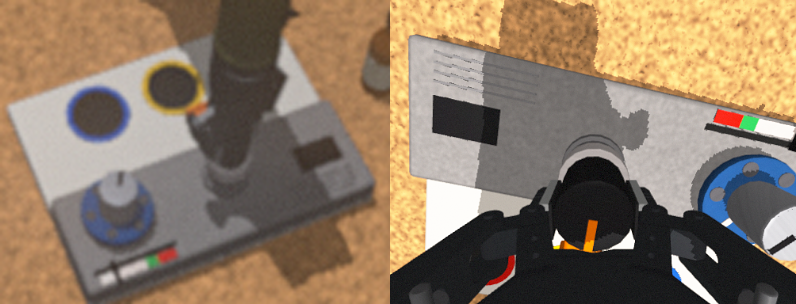

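The spout is hidden under the gripper. I'll release, rise and measure it.

```bash
python3 -m creep '0 0 0 0 0 0 1;0 0 0 0 0 0 1;0 0 0 0 0 0 1;0 0 0 0 0 0 1;0 0 0 0 0 -20 1;0 0 0 0 0 -30 1;0 0 0 0 0 -35 1;0 0 0 0 0 -35 1;0 0 0 0 0 -35 1;0 0 0 0 0 0 1'
python3 - <<'E'
from h import *
st()
for n in("wrist","scene","top"):
    i=vision.camera_info(n);w=vision.camera(n);cv2.imwrite(f"pics/{n}4.png",w)
    m=cv2.inRange(cv2.cvtColor(w,cv2.COLOR_BGR2HSV),(5,150,90),(17,255,255))
    k,l,s,c=cv2.connectedComponentsWithStats(m)
    print(n,[(s[j].tolist(),c[j].round(1).tolist()) for j in range(1,k) if s[j,4]>12][:8])
w=cv2.imread("pics/wrist4.png");c=cv2.imread("pics/scene4.png")
a=cv2.resize(c[165:270,220:365],(390,304),interpolation=cv2.INTER_CUBIC);cv2.imwrite("pics/m4.png",np.hstack([a,cv2.resize(w,(406,304))]))
E
```

```text
time: 7.43
ee_pos: [0.6485, 0.2242, 0.2671]
orientation: [0.988, 0.154, 0.006, -0.001]
contact_force: [0.3, 0.3, 1.0]
finger_gap: 0.0855
t 7.43 p [0.6485 0.2242 0.2671] z [ 0.012  0.004 -1.   ] x [0.952 0.305 0.012] q [-0.9   0.45  0.76  1.33 -0.31  1.47 -1.42] F [0.3 0.3 1. ] M [-0.08 -0.07  0.02] gap 0.0855
wrist [([229, 26, 9, 6, 21], [233.2, 29.4]), ([213, 30, 4, 7, 13], [214.4, 33.6]), ([189, 41, 8, 7, 15], [192.3, 44.3]), ([239, 42, 8, 8, 20], [242.8, 44.8]), ([231, 44, 5, 10, 15], [232.9, 48.9]), ([182, 50, 8, 7, 15], [184.9, 53.2]), ([200, 51, 8, 7, 15], [203.0, 54.1]), ([203, 62, 8, 6, 15], [205.9, 64.7])]
scene [([34, 153, 13, 12, 120], [40.3, 158.8]), ([289, 199, 12, 15, 91], [295.4, 205.3]), ([133, 255, 13, 10, 55], [139.4, 261.0])]
top [([207, 167, 8, 14, 74], [210.5, 173.7]), ([356, 167, 11, 7, 14], [361.9, 169.0]), ([456, 304, 16, 15, 187], [463.6, 310.7])]
```

View pics/m4.png

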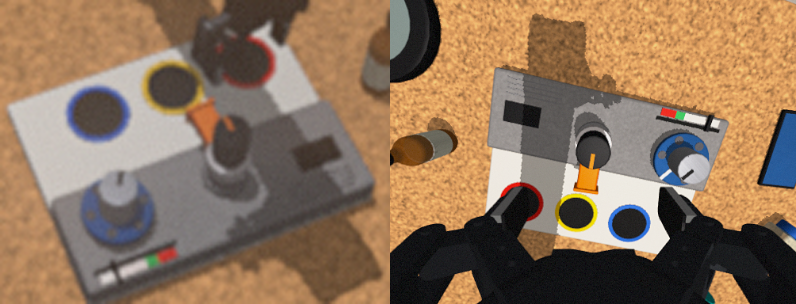

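The scene crop and the wrist view both show the spout close to the middle pad. I'll fit its angle numerically in the wrist image.

```bash
cat > spout.py <<'E'
from h import *
from scipy.optimize import minimize
def fit(img,name,info,box,pads):
    # sampler forward from pads
    Y=np.array([.4828,.209]);ydir=np.array([.4738,.3183])-np.array([.4933,.0995]);ydir/=np.linalg.norm(ydir)
    f=np.array([-ydir[1],ydir[0]])  # forward (to -x)
    f=f if f[0]<0 else -f
    m=cv2.inRange(cv2.cvtColor(img,cv2.COLOR_BGR2HSV),(4,120,60),(19,255,255));z=np.zeros_like(m);x0,y0,x1,y1=box;z[y0:y1,x0:x1]=m[y0:y1,x0:x1]
    k,l,s,c=cv2.connectedComponentsWithStats(z);j=1+np.argmax(s[1:,4]);m=(l==j).astype(np.uint8)
    def ren(p,S=4):
        a,ox,oy,zt=p;A=Y-.16*f+np.array([ox,oy]);c,s=np.cos(a),np.sin(a)
        d=np.array([c*f[0]+s*f[1],-s*f[0]+c*f[1]])  # clockwise by a
        n=np.array([-d[1],d[0]])
        P=[[*(A+d*r+n*w),h] for r in(.024,.079) for w in(-.016,.016) for h in(zt,zt-.022)]
        u=proj(name,P,info);hull=cv2.convexHull((u*S).astype(np.float32))
        g=np.zeros((m.shape[0]*S,m.shape[1]*S),np.uint8);cv2.fillConvexPoly(g,hull.round().astype(int),1);return cv2.resize(g.astype(np.float32),m.shape[::-1],interpolation=cv2.INTER_AREA),hull/S
    def cost(p):
        g,_=ren(p);return np.abs(g-m).sum()+ 4e5*(p[1]**2+p[2]**2)+4e5*(p[3]-.0895)**2
    best=min((minimize(cost,[a,0,0,.0895],method="Nelder-Mead",options=dict(initial_simplex=[[a,0,0,.0895],[a+.08,0,0,.0895],[a,.004,0,.0895],[a,0,.004,.0895],[a,0,0,.094]])) for a in(-.2,0,.2)),key=lambda r:r.fun)
    print(name,"angle deg",np.rad2deg(best.x[0]).round(1),"off mm",(best.x[1:3]*1e3).round(1),"ztop",best.x[3].round(4),"cost",best.fun.round(1),"area",m.sum())
    return m,ren(best.x)[1]
E
python3 - <<'E'
from spout import *
w=cv2.imread("pics/wrist4.png");i=vision.camera_info("wrist")
# arm still at the same pose
m,h=fit(w,"wrist",i,(225,195,275,250),None)
t=cv2.imread("pics/top4.png");mt,ht=fit(t,"top",vision.camera_info("top"),(195,155,225,190),None)
v=cv2.resize(w[150:270,190:340],None,fx=4,fy=4,interpolation=cv2.INTER_CUBIC);cv2.polylines(v,[((h-[190,150])*4).astype(int)],True,(255,0,255),1);cv2.imwrite("pics/sp.png",v)
E
```

```text
wrist angle deg -4.6 off mm [-4.4 -1.2] ztop 0.087 cost 382.1 area 982
top angle deg -12.4 off mm [0.  1.1] ztop 0.0896 cost 61.3 area 91
```

View pics/sp.png

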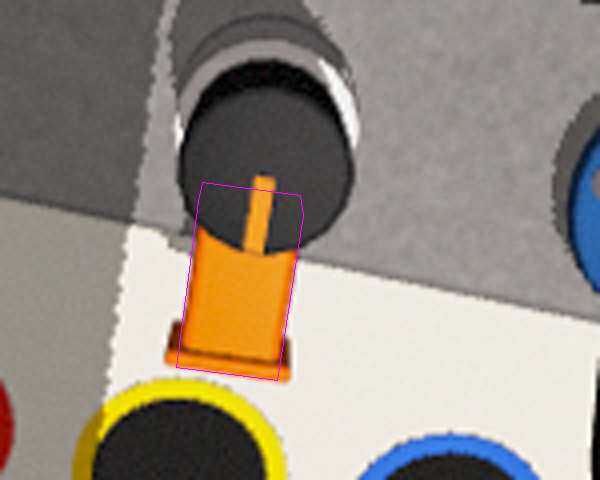

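The overlay shows the flange at the spout mouth biases the fit. I'll take the angle directly from the straight side edges: left (200,232)→(183,340), right (298,250)→(280,355).

```bash
python3 - <<'E'
from h import *
i=vision.camera_info("wrist")
c=lambda p:(p[0]/4-.4+190,p[1]/4-.4+150)
g=lambda p,z:pix("wrist",c(p),z,i)[:2]
ang=lambda a,b:np.rad2deg(np.arctan2(*(b-a)[::-1]))
for a,b,z in[((200,232),(183,340),.0895),((298,250),(280,355),.0895),((264,180),(255,250),.138)]:print("dir",ang(g(a,z),g(b,z))%360)
L=ang(g((0,195),.065),g((600,320),.065));print("housing edge normal",(L-90)%360)
print("pads normal",(np.rad2deg(np.arctan2(.3183-.0995,.4738-.4933))+90)%360)
e=(g((168,355),.0895)+g((290,372),.0895))/2;print("mouth",e)
fwd=np.deg2rad(185.0);
for A in([.6423,.2228],[.644,.224]):d=e-A;print("tip dir",np.rad2deg(np.arctan2(d[1],d[0]))%360,np.linalg.norm(d))
E
```

```text
dir 188.39259288618953
dir 189.00502151805006
dir 190.70464690156078
housing edge normal 185.3945768247637
pads normal 185.09288680907954
mouth [0.5649744  0.21000094]
tip dir 189.39847703676858 0.07837770462539263
tip dir 190.0454975257089 0.08025596157883147
```

The spout heading is 189.2° and forward is 185.2°, so it needs 4° more clockwise. Regripping to trim it.

```bash
python3 -c "
from h import *
delta([.643,.2232,.103],toolR(np.deg2rad(17.7)))"
```

```text
shift mm [-2.300e+00  1.000e-01  1.556e+02] rotvec deg [-0. -0.  0.]
```

```bash
python3 -m creep '0 0 0 -2.3 0 30 1;0 0 0 0 0 35 1;0 0 0 0 0 35 1;0 0 0 0 0 25 1;0 0 0 0 0 15 1;0 0 0 0 0 10 1;0 0 0 0 0 5.5 1;0 0 0 0 0 0 1;0 0 0 0 0 0 1'
python3 -m creep '0 0 0 0 0 0 0;0 0 0 0 0 0 0;0 0 0 0 0 0 0;0 0 0 0 0 0 0;0 0 0 0 0 0 0;0 0 0 0 0 0 0;0 0 0 0 0 0 0' 70
python3 -c "from h import *;st()"
python3 -m creep '0 0 1 0 0 0 0;0 0 1 0 0 0 0;0 0 1 0 0 0 0;0 0 1 0 0 0.1 0;0 0 0.3 0 0 0 0;0 0 0 0 0 0 0;0 0 0 0 0 0 0'
python3 -c "from h import *;st()"
python3 -m creep '0 0 0 0 0 0 1;0 0 0 0 0 0 1;0 0 0 0 0 0 1;0 0 0 0 0 0 1;0 0 0 0 0 -20 1;0 0 0 0 0 -30 1;0 0 0 0 0 -35 1;0 0 0 0 0 -35 1;0 0 0 0 0 -35 1;0 0 0 0 0 0 1;0 0 0 0 0 0 1'
python3 - <<'E'
from h import *
st();i=vision.camera_info("wrist");w=vision.camera("wrist");cv2.imwrite("pics/wrist5.png",w)
v=cv2.resize(w[150:270,190:340],None,fx=4,fy=4,interpolation=cv2.INTER_CUBIC);cv2.imwrite("pics/sp5.png",v)
E
```

```text
time: 8.33
ee_pos: [0.6437, 0.2232, 0.1044]
orientation: [0.988, 0.154, 0.001, -0.0]
contact_force: [-0.1, 0.4, -0.4]
finger_gap: 0.0855
time: 8.92
ee_pos: [0.6435, 0.223, 0.1046]
orientation: [0.988, 0.154, 0.001, -0.0]
contact_force: [-1.5, -0.8, 5.8]
finger_gap: 0.0449
t 8.92 p [0.6435 0.223  0.1046] z [ 0.002  0.001 -1.   ] x [0.953 0.304 0.002] q [-0.89  0.55  0.71  1.54 -0.37  1.19 -1.37] F [-1.5 -0.8  5.8] M [-0.17  0.23  0.03] gap 0.0449
time: 9.5
ee_pos: [0.6435, 0.2231, 0.1045]
orientation: [0.993, 0.117, 0.001, -0.0]
contact_force: [-1.2, -0.2, 6.1]
finger_gap: 0.0446
t 9.5 p [0.6435 0.2231 0.1045] z [ 0.002  0.001 -1.   ] x [0.973 0.232 0.002] q [-0.9   0.55  0.73  1.54 -0.38  1.2  -1.44] F [-1.2 -0.2  6.1] M [-0.16  0.25 -0.04] gap 0.0446
time: 10.42
ee_pos: [0.6442, 0.2231, 0.2609]
orientation: [0.993, 0.117, 0.002, -0.001]
contact_force: [0.2, 1.0, -1.0]
finger_gap: 0.0855
t 10.42 p [0.6442 0.2231 0.2609] z [ 0.005  0.002 -1.   ] x [0.973 0.232 0.005] q [-0.92  0.45  0.78  1.35 -0.31  1.46 -1.49] F [ 0.2  1.  -1. ] M [-0.01  0.02  0.01] gap 0.0855
```

View pics/sp5.png

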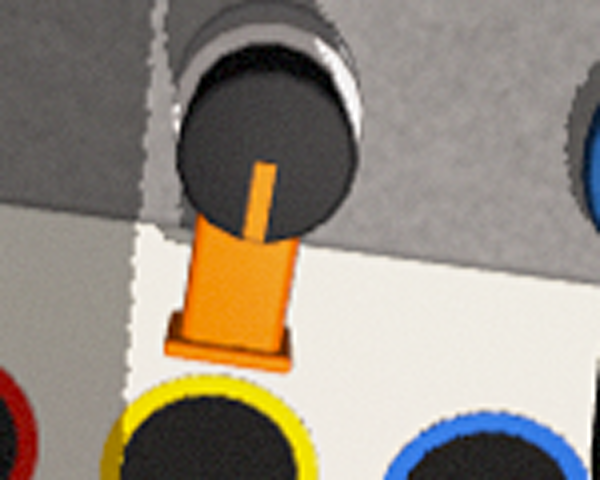

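```bash
python3 - <<'E'
from h import *
i=vision.camera_info("wrist")
c=lambda p:(p[0]/4-.4+190,p[1]/4-.4+150)
g=lambda p,z:pix("wrist",c(p),z,i)[:2]
ang=lambda a,b:np.rad2deg(np.arctan2(*(b-a)[::-1]))
for a,b,z in[((199,217),(184,318),.0893),((299,240),(282,342),.0893),((265,163),(254,240),.138)]:print("dir",ang(g(a,z),g(b,z))%360)
L=ang(g((0,205),.065),g((600,283),.065));print("housing edge normal",(L-90)%360)
e=(g((166,345),.0893)+g((291,362),.0893))/2;d=e-np.array([.6425,.2228]);print("mouth",e,np.rad2deg(np.arctan2(d[1],d[0]))%360)
delta([.6563,.0737,.2])
E
for i in 1 2; do python3 -m creep '0 0 -7 0 0 0 1;0 0 -7 0 0 0 1;0 0 -7 0 0 0 1;0 0 -7 0 0 0 1;0 0 -7 0 0 0 1;0 0 -7 0 0 0 1;0 0 -7 0 0 0 1;0 0 -7 0 0 0 1;0 0 -7 0 0 0 1;0 0 -7 0 0 0 1;0 0 -7 0 0 0 1;0 0 0 0 0 0 1'; done
python3 -c "
from h import *
st();delta([.6563,.0737,.2])"
```

```text
dir 184.5162111709143
dir 184.94014744318858
dir 185.6030491755197
housing edge normal 185.70697453147076
mouth [0.56553221 0.21616686] 184.92562501636957
shift mm [-21.9 148.5  58.5] rotvec deg None
time: 11.47
ee_pos: [0.6419, 0.2231, 0.2559]
orientation: [0.703, 0.711, -0.001, -0.001]
contact_force: [1.7, 0.4, -1.3]
finger_gap: 0.0855
time: 12.47
ee_pos: [0.6422, 0.2231, 0.2566]
orientation: [0.11, 0.994, -0.0, -0.001]
contact_force: [0.3, 0.2, 0.2]
finger_gap: 0.0853
t 12.47 p [0.6422 0.2231 0.2566] z [-0.002 -0.001 -1.   ] x [-0.976  0.218  0.002] q [-0.61  0.38  0.33  1.34 -0.12  1.44  1.06] F [0.3 0.2 0.2] M [-0.    0.03  0.07] gap 0.0853
shift mm [ -46.4 -142.7   56.6] rotvec deg None
```

The spout is at 184.8° against 185.2° forward, so the nozzle is set. Now the wheel.

```bash
python3 -m creep '0 0 0 -9.3 -28.5 11.3 1;0 0 0 -9.3 -28.5 11.3 1;0 0 0 -9.3 -28.5 11.3 1;0 0 0 -9.3 -28.5 11.3 1;0 0 0 -9.3 -28.5 11.3 1;0 0 0 0 0 0 1;0 0 0 0 0 0 1'
python3 - <<'E'
from h import *
st();delta([.6563,.0737,.079]);w=vision.camera("wrist");cv2.imwrite("pics/w6.png",w)
print(proj("wrist",[.6563,.0737,.113]))
E
```

```text
time: 13.05
ee_pos: [0.6564, 0.0705, 0.2]
orientation: [0.115, 0.993, -0.001, -0.001]
contact_force: [1.1, 0.4, 0.3]
finger_gap: 0.0857
t 13.05 p [0.6564 0.0705 0.2   ] z [-0.003 -0.001 -1.   ] x [-0.974  0.228  0.002] q [-0.44  0.37  0.38  1.48 -0.14  1.32  1.29] F [1.1 0.4 0.3] M [ 0.09 -0.02 -0.  ] gap 0.0857
shift mm [  0.5   3.3 121. ] rotvec deg None
[[257.57935836 198.10193044]]
```

View pics/w6.png

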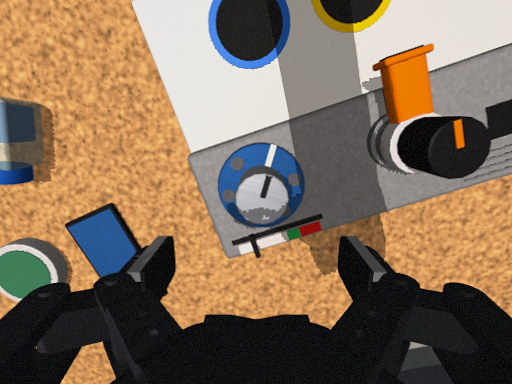

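The wrist view shows the hub at (262,198) and the pointer at (255,245), about 8–10 mm along the scale, so θ≈0.35. Green runs from about x=289 to 300. I'll shift the last few mm, descend, grip and wind about 85° first.

```bash
python3 - <<'E'
from h import *
p=pix("wrist",(262,198),.113);print(p);delta([.6563,p[1]*.5+.0737*.5,.079])
# pointer and scale on housing back edge: metric along sampler y
ydir=np.array([-.0888,.996])
for n,u in(("ptr",(254.5,245)),("wg",(289,233.5)),("gr",(300,231)),("rend",(321,226)),("wstart",(239,249))):
    print(n,(pix("wrist",u,.068)[:2]@ydir*1e3).round(1))
E
python3 -m creep '0 0 0 0 1.8 30 1;0 0 0 0 0 35 1;0 0 0 0 0 25 1;0 0 0 0 0 18 1;0 0 0 0 0 9 1;0 0 0 0 0 4 1;0 0 0 0 0 0 1;0 0 0 0 0 0 1'
python3 -m creep '0 0 0 0 0 0 0;0 0 0 0 0 0 0;0 0 0 0 0 0 0;0 0 0 0 0 0 0;0 0 0 0 0 0 0;0 0 0 0 0 0 0;0 0 0 0 0 0 0' 90
python3 -c "from h import *;st()"
python3 -m creep '0 0 6 0 0 0 0;0 0 6 0 0 0 0;0 0 6 0 0 0 0;0 0 6 0 0 0 0;0 0 6 0 0 0 0;0 0 6 0 0 0 0;0 0 6 0 0 0 0;0 0 0 0 0 0 0'
python3 -c "from h import *;st()"
python3 -m creep '0 0 6 0 0 0 0;0 0 6 0 0 0 0;0 0 6 0 0 0 0;0 0 6 0 0 0 0;0 0 6 0 0 0 0;0 0 6 0 0 0 0;0 0 6 0 0 0 0;0 0 0 0 0 0 0;0 0 0 0 0 0 0'
python3 - <<'E'
from h import *
st();c=vision.camera("scene");cv2.imwrite("pics/scene7.png",c);d=cv2.imread("pics/scene4.png")
t=vision.camera("top");cv2.imwrite("pics/top7.png",t)
f=lambda c:cv2.resize(c[205:255,220:330],(440,200),interpolation=cv2.INTER_CUBIC)
f2=lambda c:cv2.resize(c[125:180,225:285],(220,200),interpolation=cv2.INTER_CUBIC)
cv2.imwrite("pics/m7.png",np.vstack([np.hstack([f(d),f2(cv2.imread("pics/top4.png"))]),np.hstack([f(c),f2(t)])]))
E
```

```text
[0.65707631 0.0775331  0.113     ]
shift mm [  0.7   2.2 121.6] rotvec deg None
ptr -8.5
wg 31.7
gr 43.9
rend 67.2
wstart -26.4
time: 13.77
ee_pos: [0.6585, 0.0764, 0.082]
orientation: [0.109, 0.994, 0.0, 0.001]
contact_force: [-0.9, -0.0, -0.1]
finger_gap: 0.0856
time: 14.35
ee_pos: [0.658, 0.0743, 0.0825]
orientation: [0.11, 0.994, -0.0, 0.001]
contact_force: [-2.0, -1.5, 5.4]
finger_gap: 0.0458
t 14.35 p [0.658  0.0743 0.0825] z [ 0.001 -0.001 -1.   ] x [-0.976  0.218 -0.001] q [-0.43  0.46  0.36  1.6  -0.18  1.11  1.32] F [-2.  -1.5  5.4] M [-0.61  0.59  0.1 ] gap 0.0458
time: 15.02
ee_pos: [0.6582, 0.0746, 0.0825]
orientation: [0.461, 0.888, -0.0, 0.001]
contact_force: [-1.7, -0.8, 6.6]
finger_gap: 0.0459
t 15.02 p [0.6582 0.0746 0.0825] z [ 0.002 -0.001 -1.   ] x [-0.576  0.818 -0.002] q [-0.54  0.48  0.5   1.6  -0.25  1.12  0.64] F [-1.7 -0.8  6.6] M [-0.51  0.59 -0.21] gap 0.0459
time: 15.77
ee_pos: [0.6586, 0.0748, 0.0825]
orientation: [0.747, 0.665, 0.001, 0.001]
contact_force: [0.4, -2.3, 5.0]
finger_gap: 0.046
t 15.77 p [0.6586 0.0748 0.0825] z [ 0.002 -0.    -1.   ] x [ 0.116  0.993 -0.   ] q [-0.64  0.51  0.64  1.61 -0.33  1.13 -0.03] F [ 0.4 -2.3  5. ] M [-0.28  0.47 -0.16] gap 0.046
```

View pics/m7.png

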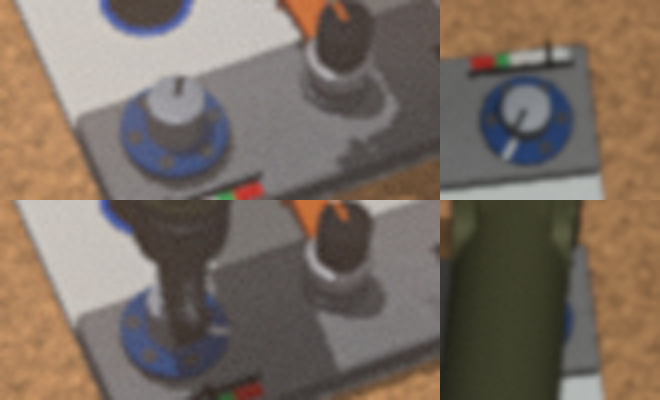

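The scale length (0–92.5 mm spans −26 to 67 in my wrist reading) puts the start at θ0≈0.68. After 82° the wheel is at about 2.1, with the pointer near the green edge, as the scene crop shows. I'll add 20°, then release and check.

```bash
python3 -m creep '0 0 5 0 0 0 0;0 0 5 0 0 0 0;0 0 5 0 0 0 0;0 0 5 0 0 0 0;0 0 0 0 0 0 0;0 0 0 0 0 0 0'
python3 -c "from h import *;st()"
python3 -m creep '0 0 0 0 0 0 1;0 0 0 0 0 0 1;0 0 0 0 0 0 1;0 0 0 0 0 0 1;0 0 0 0 0 -20 1;0 0 0 0 0 -30 1;0 0 0 0 0 -35 1;0 0 0 0 0 -35 1;0 0 0 0 0 -35 1;0 0 0 0 0 0 1;0 0 0 0 0 0 1'
python3 - <<'E'
from h import *
st();i=vision.camera_info("wrist");w=vision.camera("wrist");cv2.imwrite("pics/w8.png",w)
A=np.array([.6563,.0745]);u=proj("wrist",[A[0]+.055,A[1]+.01,.066],i)[0];print(u)
x,y=np.clip(u.astype(int),[70,55],[441,328]);print("crop",x-70,y-55)
t=vision.camera("top");cv2.imwrite("pics/top8.png",t);c=vision.camera("scene");cv2.imwrite("pics/scene8.png",c)
a=cv2.resize(w[y-55:y+55,x-70:x+70],(700,330),interpolation=cv2.INTER_CUBIC)
b=cv2.resize(c[205:265,220:340],(420,210),interpolation=cv2.INTER_CUBIC);d=cv2.resize(w,(280,210))
cv2.imwrite("pics/m8.png",np.vstack([a,np.hstack([b,d])]))
E
```

```text
time: 16.37
ee_pos: [0.6589, 0.0747, 0.0825]
orientation: [0.851, 0.525, 0.001, 0.001]
contact_force: [1.0, -1.6, 4.7]
finger_gap: 0.0463
t 16.37 p [0.6589 0.0747 0.0825] z [ 0.003 -0.    -1.   ] x [0.448 0.894 0.001] q [-0.69  0.53  0.71  1.61 -0.38  1.14 -0.35] F [ 1.  -1.6  4.7] M [-0.14  0.34 -0.12] gap 0.0463
time: 17.28
ee_pos: [0.659, 0.0756, 0.2385]
orientation: [0.851, 0.526, 0.002, 0.001]
contact_force: [-0.6, 0.7, -0.8]
finger_gap: 0.0854
t 17.28 p [0.659  0.0756 0.2385] z [ 0.005  0.001 -1.   ] x [0.447 0.894 0.003] q [-0.72  0.41  0.77  1.43 -0.29  1.4  -0.41] F [-0.6  0.7 -0.8] M [ 0.06  0.03 -0.03] gap 0.0854
[293.32125205 150.54478008]
crop 223 95
```

View pics/m8.png

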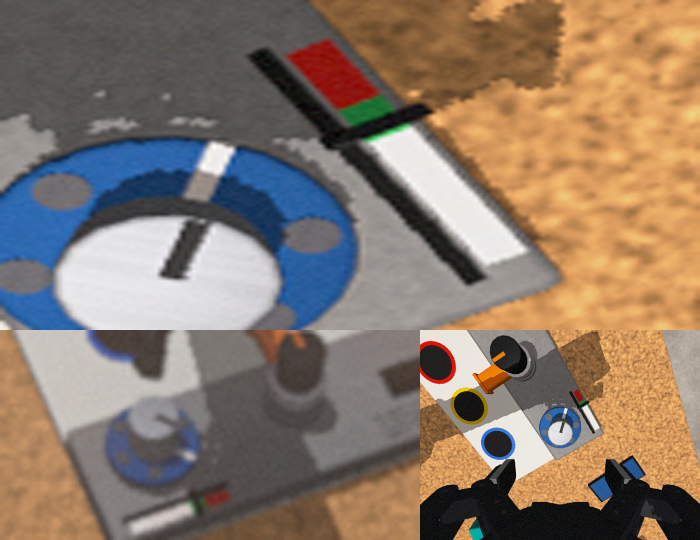

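The pointer is in the green, nearer the white end. I'll compute its value from the calibration before deciding on a trim.

```bash
python3 - <<'E'
from h import *
i=vision.camera_info("wrist");print(np.round(-np.array(i["world_to_cam"])[:3,:3].T@np.array(i["world_to_cam"])[:3,3],3))
c=lambda p:(223+p[0]/5-.4,95+p[1]/3-.33)
yd=np.array([-.0888,.996])
P={"wstart":(505,262),"wg(right edge)":(409,125),"wg(left)":(370,139),"gr(mid)":(365,102),"rend(mid)":(311,47),"ptr tip R":(428,110),"ptr L":(328,140),"ptr mid":(380,124)}
for n,p in P.items():print(n,[(pix("wrist",c(p),z,i)[:2]@yd*1e3).round(1) for z in(.066,.07)])
delta([.6578,.0745,.080])
E
```

```text
[0.686 0.135 0.378]
wstart [np.float64(-28.3), np.float64(-27.0)]
wg(right edge) [np.float64(29.5), np.float64(30.0)]
wg(left) [np.float64(29.6), np.float64(30.1)]
gr(mid) [np.float64(41.9), np.float64(42.3)]
rend(mid) [np.float64(65.1), np.float64(65.2)]
ptr tip R [np.float64(32.0), np.float64(32.6)]
ptr L [np.float64(34.2), np.float64(34.7)]
ptr mid [np.float64(33.2), np.float64(33.7)]
shift mm [ -0.6   1.9 154.2] rotvec deg None
```

The pointer reads 61.5–62 mm on the scale (θ≈2.4–2.46), so it is in the green and I'll leave it. Next I'll locate the jars again (top-view diff against the start) and plan the blue grasp, tilted 35° back so the jar can be stood up with the tool tilted 55° forward.

```bash
cat >> h.py <<'E'
TILT=np.deg2rad(35)
def grasp_pose(U,head,g=.052,zg=.030):
    "U: underside centre xy, head deg: jar axis heading; returns TCP pos, rot"
    h=np.deg2rad(head);d=np.array([np.cos(h),np.sin(h),0])
    r=toolR(h,-TILT);G=np.array([U[0],U[1],zg])+d*g
    return G+.019*r.as_matrix()[:,2],r
E
python3 - <<'E'
from h import *
a=cv2.imread("pics/top0raw.png").astype(int);b=cv2.imread("pics/top8.png").astype(int)
d=cv2.blur(np.abs(a-b).max(2).astype(np.uint8),(3,3))
c=lambda p:(285+p[0]/5-.4,150+p[1]/5-.4)
J={"blue":((172,246),(214,130)),"red":((335,205),(384,99)),"yellow":((415,356),(432,236))}
for n,(u,l) in J.items():
    B=pix("top",c(u),.02)[:2];L=pix("top",c(l),.045)[:2];v=L-B;h=np.arctan2(v[1],v[0]);m=(B+L)/2;U=m-.0465*v/np.linalg.norm(v)
    x,y=[int(q) for q in c(((u[0]+l[0])/2,(u[1]+l[1])/2))]
    p,r=grasp_pose(U,np.rad2deg(h))
    print(n,"under",U.round(4),"len",np.linalg.norm(v).round(4),"head",np.rad2deg(h).round(1),"TCP",p.round(4),"diff",d[y-18:y+18,x-18:x+18].max(),d[y-18:y+18,x-18:x+18].mean().round(1))
    if n=="blue": delta(p+np.array([0,0,.15]),r)
st()
E
```

```text
blue under [ 0.502  -0.1836] len 0.0875 head -20.4 TCP [ 0.5406 -0.1979  0.0144] diff 9 7.1
shift mm [-296.8   18.7   70. ] rotvec deg [ 25.5 -28.3  81. ]
red under [ 0.5279 -0.3043] len 0.0818 head -24.6 TCP [ 0.5653 -0.3214  0.0144] diff 9 7.2
yellow under [ 0.4163 -0.3579] len 0.0857 head -7.2 TCP [ 0.4571 -0.363   0.0144] diff 9 7.2
t 17.43 p [0.6567 0.0759 0.2342] z [-0.002 -0.    -1.   ] x [ 0.447  0.894 -0.001] q [-0.72  0.42  0.77  1.44 -0.29  1.4  -0.41] F [ 0.  -0.4 -0.2] M [-0.   -0.03  0.01] gap 0.0852
```

The jars haven't moved. Going over the blue jar, turning to its heading, then tilting.

```bash
python3 -m creep '0 0 0 -29.7 1.9 -1.6 1;0 0 0 -29.7 1.9 -1.6 1;0 0 0 -29.7 1.9 -1.6 1;0 0 0 -29.7 1.9 -1.6 1;0 0 0 -29.7 1.9 -1.6 1;0 0 0 -29.7 1.9 -1.6 1;0 0 0 -29.7 1.9 -1.6 1;0 0 0 -29.7 1.9 -1.6 1;0 0 0 -29.7 1.9 -1.6 1;0 0 0 -29.7 1.9 -1.6 1;0 0 0 0 0 0 1'
python3 -m creep '0 0 7 0 0 0 1;0 0 7 0 0 0 1;0 0 7 0 0 0 1;0 0 7 0 0 0 1;0 0 7 0 0 0 1;0 0 7 0 0 0 1;0 0 7 0 0 0 1;0 0 7 0 0 0 1;0 0 7 0 0 0 1;0 0 7 0 0 0 1;0 0 7 0 0 0 1;0 0 7 0 0 0 1'
python3 -m creep '0 -7 0 0 0 0 1;0 -7 0 0 0 0 1;0 -7 0 0 0 0 1;0 -7 0 0 0 0 1;0 -7 0 0 0 0 1;0 0 0 0 0 0 1;0 0 0 0 0 0 1'
python3 - <<'E'
from h import *
st();p,r=grasp_pose([.502,-.1836],-20.4);delta(p,r)
i=vision.camera_info("wrist");w=vision.camera("wrist");cv2.imwrite("pics/w9.png",w)
hsv=cv2.cvtColor(w,cv2.COLOR_BGR2HSV);m=cv2.inRange(hsv,(105,150,60),(130,255,255));k,l,s,c=cv2.connectedComponentsWithStats(m)
for j in range(1,k):
    if s[j,4]>150:print(s[j],c[j].round(1),pix("wrist",c[j],.03,i).round(4))
U=np.array([.502,-.1836]);d=np.array([np.cos(np.deg2rad(-20.4)),np.sin(np.deg2rad(-20.4))]);print("lid exp",U+.084*d, proj("wrist",[*(U+.084*d),.026],i))
E
```

```text
time: 18.35
ee_pos: [0.5374, -0.2058, 0.2511]
orientation: [0.853, 0.521, -0.002, 0.0]
contact_force: [-0.0, -1.1, -0.2]
finger_gap: 0.0855
time: 19.35
ee_pos: [0.5411, -0.1977, 0.2502]
orientation: [0.983, -0.181, -0.001, 0.0]
contact_force: [0.3, -0.2, 0.2]
finger_gap: 0.0851
time: 19.93
ee_pos: [0.5415, -0.1978, 0.2468]
orientation: [0.942, -0.171, -0.284, -0.052]
contact_force: [-0.7, 0.7, 0.9]
finger_gap: 0.0853
t 19.93 p [ 0.5415 -0.1978  0.2468] z [-0.517  0.195 -0.833] x [ 0.78  -0.292 -0.553] q [-0.12  0.72  0.79  1.15 -0.35  2.03 -1.32] F [-0.7  0.7  0.9] M [-0.17 -0.5   0.08] gap 0.0853
shift mm [127.8   0.8 194.1] rotvec deg [-0.2 -1.4 -0.1]
[ 234    5   48   35 1507] [257.3  21.8] [ 0.5817 -0.2149  0.03  ]
[  0  70  10  37 220] [ 3.2 89.5] [0.6187 0.0851 0.03  ]
[ 52 141  62  41 601] [ 81.7 159.4] [0.5048 0.0867 0.03  ]
[474 283  38  33 558] [499.5 294.7] [-0.3097 -0.6239  0.03  ]
lid exp [ 0.58073169 -0.21288005] [[255.76922619  22.30000243]]
```

The lid is at (.582,−.215), 2 mm from the prediction. Descending and gripping.

```bash
python3 -m creep '0 0 0 14 0 21.3 1;0 0 0 14 0 21.3 1;0 0 0 14 0 21.3 1;0 0 0 14 0 21.3 1;0 0 0 14 0 21.3 1;0 0 0 14 0 21.3 1;0 0 0 14 0 21.3 1;0 0 0 14 0 21.3 1;0 0 0 8 0 12 1;0 0 0 6 0 9 1;0 -1.4 0 2 0 3 1;0 0 0 0 0 0 1'
python3 -c "
from h import *
st();p,r=grasp_pose([.502,-.1836],-20.4);delta(p,r)"
python3 -m creep '0 0 0 0 0 0 0;0 0 0 0 0 0 0;0 0 0 0 0 0 0;0 0 0 0 0 0 0;0 0 0 0 0 0 0;0 0 0 0 0 0 0' 60
python3 -c "
from h import *
st()"
```

```text
time: 20.98
ee_pos: [0.542, -0.1981, 0.018]
orientation: [0.939, -0.17, -0.294, -0.052]
contact_force: [0.3, 0.7, 0.2]
finger_gap: 0.0855
t 20.98 p [ 0.542  -0.1981  0.018 ] z [-0.534  0.198 -0.822] x [ 0.769 -0.289 -0.57 ] q [-0.11  0.93  0.71  1.31 -0.44  1.71 -1.29] F [0.3 0.7 0.2] M [-0.2  -0.49 -0.05] gap 0.0855
shift mm [0.8 0.3 3.7] rotvec deg [ 0.  -0.3 -0.2]
time: 21.48
ee_pos: [0.5428, -0.1986, 0.0189]
orientation: [0.94, -0.17, -0.292, -0.053]
contact_force: [2.9, -1.3, 5.7]
finger_gap: 0.0516
t 21.48 p [ 0.5428 -0.1986  0.0189] z [-0.531  0.199 -0.824] x [ 0.771 -0.289 -0.567] q [-0.11  0.93  0.71  1.31 -0.44  1.7  -1.29] F [ 2.9 -1.3  5.7] M [-0.08 -0.52 -0.09] gap 0.0516
```

The jar is gripped at 51.6 mm. I'll save its pose in the hand, lift and turn to vertical.

```bash
cat >> h.py <<'E'
import json
def save_grasp(U,name):
    s=ctrl.read_state();r=R.from_quat(s["orientation"]).as_matrix();p=np.array(s["ee_pos"])
    h=r[:,0].copy();h[2]=0;h/=np.linalg.norm(h)
    o=p+h*((np.array([*U,0])-p)@h);o[2]=.026
    json.dump(dict(o=(r.T@(o-p)).tolist(),a=(r.T@h).tolist()),open(name+".json","w"));print("jar in tool",(r.T@(o-p)).round(4),(r.T@h).round(3))
def place(name,P,psi,zl=0.,st_=None):
    "tool pose so that jar underside is at P (3), upright"
    g=json.load(open(name+".json"));o=np.array(g["o"]);a=np.array(g["a"])
    t=np.arctan2(a[0],-a[2])  # x.z=sin t , z.z=-cos t must equal a
    r=toolR(np.deg2rad(psi),t);return np.array(P)-r.apply(o),r,np.rad2deg(t)
E
python3 -c "
from h import *
save_grasp([.502,-.1836],'blue')
p,r,t=place('blue',[.493,.0995,.020],10);print(p,t)"
python3 -m creep '0 0 0 -8 0 -11 0;0 0 0 -14.2 0 -20.6 0;0 0 0 -14.2 0 -20.6 0;0 0 0 -14.2 0 -20.6 0;0 0 0 -14.2 0 -20.6 0;0 0 0 -14.2 0 -20.6 0;0 0 0 -14.2 0 -20.6 0;0 0 0 -14.2 0 -20.6 0;0 0 0 -14.2 0 -20.6 0;0 0 0 0 0 0 0'
python3 -m creep '0 7 0 0 0 0 0;0 7 0 0 0 0 0;0 7 0 0 0 0 0;0 7 0 0 0 0 0;0 7 0 0 0 0 0;0 0 0 0 0 0 0'
python3 -c "
from h import *
st()
p,r,t=place('blue',[.493,.0995,.020],10);delta(p+[0,0,.12])"
```

```text
jar in tool [-0.0398 -0.      0.0188] [ 0.824  0.    -0.567]
[0.49999604 0.10072628 0.06342235] 55.444625582097736
time: 22.32
ee_pos: [0.5426, -0.1991, 0.2366]
orientation: [0.94, -0.171, -0.291, -0.052]
contact_force: [-0.1, -0.3, -1.3]
finger_gap: 0.0512
time: 22.82
ee_pos: [0.5355, -0.196, 0.2298]
orientation: [0.984, -0.179, 0.002, -0.004]
contact_force: [-1.7, 0.2, -3.0]
finger_gap: 0.0515
t 22.82 p [ 0.5355 -0.196   0.2298] z [ 0.006  0.007 -1.   ] x [ 0.936 -0.352  0.003] q [-0.49  0.2   0.91  1.69 -0.17  1.33 -1.48] F [-1.7  0.2 -3. ] M [-0.09  0.22  0.03] gap 0.0515
shift mm [-137.9 -264.8   48.1] rotvec deg None
```

```bash
python3 -m creep '0 0 0 -15.3 -29.4 0 0;0 0 0 -15.3 -29.4 0 0;0 0 0 -15.3 -29.4 0 0;0 0 0 -15.3 -29.4 0 0;0 0 0 -15.3 -29.4 0 0;0 0 0 -15.3 -29.4 0 0;0 0 0 -15.3 -29.4 0 0;0 0 0 -15.3 -29.4 0 0;0 0 0 -15.3 -29.4 0 0;0 0 0 0 0 0 0'
python3 -m creep '0 0 -5.1 0 0 0 0;0 0 -5.1 0 0 0 0;0 0 -5.1 0 0 0 0;0 0 -5.1 0 0 0 0;0 0 -5.1 0 0 0 0;0 0 -5.1 0 0 0 0;0 5 0 0 0 0 0;0 5 0 0 0 0 0;0 5 0 0 0 0 0;0 5 0 0 0 0 0;0 0 0 0 0 0 0;0 0 0 0 0 0 0'
python3 -m creep '0 5 0 0 0 0 0;0 5 0 0 0 0 0;0 5 0 0 0 0 0;0 5 0 0 0 0 0;0 5 0 0 0 0 0;0 5 0 0 0 0 0;0 5 0 0 0 0 0;0 0.4 0 0 0 0 0;0 0 0 0 0 0 0;0 0 0 0 0 0 0'
python3 -c "
from h import *
st()
p,r,t=place('blue',[.493,.0995,.020],10);delta(p+[0,0,.015],r)"
```

```text
time: 23.65
ee_pos: [0.5035, 0.1066, 0.2292]
orientation: [0.985, -0.173, 0.0, -0.0]
contact_force: [-0.0, 0.4, -2.6]
finger_gap: 0.0514
time: 24.65
ee_pos: [0.5042, 0.0972, 0.229]
orientation: [0.981, 0.086, 0.173, -0.013]
contact_force: [0.3, 0.4, -1.2]
finger_gap: 0.0516
time: 25.48
ee_pos: [0.5535, 0.1128, 0.2218]
orientation: [0.937, 0.084, 0.337, -0.038]
contact_force: [0.8, 0.6, -2.0]
finger_gap: 0.0514
t 25.48 p [0.5535 0.1128 0.2218] z [ 0.626  0.129 -0.77 ] x [0.758 0.132 0.638] q [-0.09 -0.3  -0.16  2.26 -0.02  0.48 -1.64] F [ 0.8  0.6 -2. ] M [-0.16  0.92  0.  ] gap 0.0514
shift mm [-133.7    4.2   75.3] rotvec deg [-1.  15.8 -0.2]
```

The arm stopped at a j2 limit with the tool at only 40° tilt, because the pad is too close for a radial approach. I'll untilt and come in along the row from the right instead, at heading 80°.

```bash
python3 -m creep '0 -6 0 0 0 0 0;0 -6 0 0 0 0 0;0 -6 0 0 0 0 0;0 -6 0 0 0 0 0;0 -6 0 0 0 0 0;0 -6 0 0 0 0 0;0 -3.7 0 0 0 0 0;0 0 0 0 0 0 0'
python3 -m creep '0 0 -7 0 0 0 0;0 0 -7 0 0 0 0;0 0 -7 0 0 0 0;0 0 -7 0 0 0 0;0 0 -7 0 0 0 0;0 0 -7 0 0 0 0;0 0 -7 0 0 0 0;0 0 -7 0 0 0 0;0 0 -7 0 0 0 0;0 0 -7 0 0 0 0;0 0 0 0 0 0 0'
python3 -c "
from h import *
st()
p,r,t=place('blue',[.493,.0995,.020],80);print(p);delta(p+[0,0,.16],toolR(np.deg2rad(80)))"
```

```text
time: 26.15
ee_pos: [0.5562, 0.1139, 0.2218]
orientation: [0.996, 0.093, -0.0, -0.008]
contact_force: [0.0, 0.8, -2.0]
finger_gap: 0.0511
time: 27.07
ee_pos: [0.5531, 0.1132, 0.2224]
orientation: [0.761, 0.648, 0.005, -0.005]
contact_force: [0.6, -0.5, -1.8]
finger_gap: 0.0516
t 27.07 p [0.5531 0.1132 0.2224] z [ 0.002  0.015 -1.   ] x [0.159 0.987 0.015] q [-0.03  0.15 -0.24  1.68  0.02  1.31 -0.43] F [ 0.6 -0.5 -1.8] M [-0.07  0.01  0.01] gap 0.0516
[0.49424046 0.10649355 0.06342235]
shift mm [-16.  -57.1  -1.2] rotvec deg [-0.  -0.8  0.8]
```

```bash
python3 -m creep '0 0 0 -5.3 -19 0 0;0 0 0 -5.3 -19 0 0;0 0 0 -5.3 -19 0 0;0 0 0 0 0 0 0'
python3 -m creep '0 6 0 0 0 0 0;0 6 0 0 0 0 0;0 6 0 0 0 0 0;0 6 0 0 0 0 0;0 6 0 0 0 0 0;0 6 0 0 0 0 0;0 6 0 0 0 0 0;0 6 0 0 0 0 0;0 6 0 0 0 0 0;0 0 0 0 0 0 0;0 0 0 0 0 0 0'
python3 -c "
from h import *
st()
p,r,t=place('blue',[.493,.0995,.020],80);delta(p+[0,0,.015],r)"
```

```text
time: 27.4
ee_pos: [0.4912, 0.1064, 0.2219]
orientation: [0.763, 0.646, 0.004, -0.006]
contact_force: [-0.3, -0.1, -2.1]
finger_gap: 0.0513
time: 28.32
ee_pos: [0.4942, 0.1051, 0.22]
orientation: [0.68, 0.573, 0.348, -0.298]
contact_force: [-0.4, -0.0, -2.7]
finger_gap: 0.0514
t 28.32 p [0.4942 0.1051 0.22  ] z [ 0.132  0.804 -0.579] x [0.102 0.57  0.815] q [ 0.29  0.12  0.05  2.04 -0.97  1.37  0.58] F [-0.4 -0.  -2.7] M [-1.18  0.21  0.01] gap 0.0514
shift mm [-114.6    0.7   83.1] rotvec deg [-0.6  0.9 -0.1]
```

The sideways approach works. I'll descend to 15 mm above the pad and check the held jar's lid position from the scene and top cameras.

```bash
cat >> h.py <<'E'
HS={"blue":[(105,130,60),(130,255,255)],"yellow":[(20,120,70),(34,255,255)],"red":[(0,150,60),(4,255,255)]}
def lid(cam,col,P,rad=30,h=.084):
    "blob of lid colour near projection of point P+h; prints expected/found pixel and offset mm at that height"
    i=vision.camera_info(cam);w=vision.camera(cam);hsv=cv2.cvtColor(w,cv2.COLOR_BGR2HSV);m=cv2.inRange(hsv,*HS[col])
    if col=="red":m|=cv2.inRange(hsv,(176,150,60),(180,255,255))
    u=proj(cam,[P[0],P[1],P[2]+h],i)[0];k,l,s,c=cv2.connectedComponentsWithStats(m)
    for j in range(1,k):
        if s[j,4]>15 and np.linalg.norm(c[j]-u)<rad:
            q=pix(cam,c[j],P[2]+h,i);print(cam,col,"exp",u.round(1),"got",c[j].round(1),"wh",s[j,2:4],"area",s[j,4],"off mm",((q[:2]-P[:2])*1e3).round(1))
    return w
E
python3 -m creep '0 0 0 -16.4 0.1 11.9 0;0 0 0 -16.4 0.1 11.9 0;0 0 0 -16.4 0.1 11.9 0;0 0 0 -16.4 0.1 11.9 0;0 0 0 -16.4 0.1 11.9 0;0 0 0 -16.4 0.1 11.9 0;0 0.9 0 -12 0 8.7 0;0 0 0 -4 0 3 0;0 0 0 0 0 0 0;0 0 0 0 0 0 0'
python3 - <<'E'
from h import *
st();p,r,t=place('blue',[.493,.0995,.020],80);delta(p,r)
for c in("top","scene"):cv2.imwrite(f"pics/{c}10.png",lid(c,"blue",np.array([.493,.0995,.035])))
E
```

```text
time: 29.15
ee_pos: [0.4955, 0.1088, 0.0811]
orientation: [0.674, 0.572, 0.355, -0.302]
contact_force: [0.2, -0.2, -1.0]
finger_gap: 0.0515
t 29.15 p [0.4955 0.1088 0.0811] z [ 0.133  0.815 -0.565] x [0.092 0.557 0.825] q [ 0.31  0.36  0.03  2.11 -1.06  1.22  0.86] F [ 0.2 -0.2 -1. ] M [-1.27  0.19 -0.03] gap 0.0515
shift mm [-15.9  -0.8   7.9] rotvec deg [-0.6 -0.2  0.3]
top blue exp [241.6 199.7] got [240.5 199.5] wh [15 14] area 152 off mm [0.8 3.7]
top blue exp [241.6 199.7] got [237.6 211.2] wh [11  6] area 18 off mm [-39.5  14.3]
scene blue exp [255.9 186.8] got [256.4 185.3] wh [12 10] area 96 off mm [-5.3  3.4]
```

```bash
python3 -m creep '0 0 0 -1.3 -0.8 -2.1 0;0 0 0 -4 0 2.75 0;0 0 0 -4 0 2.75 0;0 0 0 -2 0 1.4 0;0 0 0 0 0 0 0;0 0 0 0 0 0 0'
python3 -m creep '0 0 0 -0.8 0 0.55 0;0 0 0 -0.8 0 0.55 0;0 0 0 0 0 0 0'
python3 -m creep '0 0 0 -0.8 0 0.55 0;0 0 0 -0.8 0 0.55 0;0 0 0 0 0 0 0'
python3 -c "
from h import *
st();p,r,t=place('blue',[.493,.0995,.020],80);delta(p,r)"
```

```text
time: 29.75
ee_pos: [0.493, 0.106, 0.0674]
orientation: [0.675, 0.571, 0.355, -0.304]
contact_force: [-0.1, 0.1, -1.8]
finger_gap: 0.0512
time: 30.0
ee_pos: [0.4932, 0.106, 0.0656]
orientation: [0.675, 0.571, 0.355, -0.303]
contact_force: [0.1, 0.7, -1.5]
finger_gap: 0.0514
time: 30.25
ee_pos: [0.4931, 0.106, 0.0636]
orientation: [0.675, 0.571, 0.355, -0.303]
contact_force: [0.0, 0.1, -2.1]
finger_gap: 0.0514
t 30.25 p [0.4931 0.106  0.0636] z [ 0.133  0.815 -0.564] x [0.095 0.556 0.826] q [ 0.31  0.4   0.03  2.12 -1.07  1.2   0.9 ] F [ 0.   0.1 -2.1] M [-1.29  0.23 -0.05] gap 0.0514
shift mm [0.2 1.  0.7] rotvec deg [-0.6 -0.2  0.2]
```

No contact yet. Continuing in 1–2 mm steps until the force changes.

```bash
for i in 1 2 3; do python3 -m creep '0 0 0 -0.8 0 0.55 0;0 0 0 -0.4 0 0.3 0;0 0 0 0 0 0 0;0 0 0 0 0 0 0' | grep -E "ee_pos|force"; done
```

```text
ee_pos: [0.4932, 0.106, 0.0623]
contact_force: [0.7, 0.8, -3.0]
ee_pos: [0.4934, 0.1061, 0.0616]
contact_force: [-2.4, -1.3, 4.6]
ee_pos: [0.4934, 0.1061, 0.0616]
contact_force: [-6.2, -3.9, 13.3]
```

```bash
python3 -m creep '0 0 0 0.7 0 -0.5 0;0 0 0 0 0 0 0.9;0 0 0 0 0 0 0.9;0 0 0 0 0 0 0.9;0 0 0 0 0 0 0.9;0 0 0 0 0 0 0.9;0 0 0 0 0 0 0.9' | grep -E "force|gap"
python3 -m creep '0 0 0 0 0 -10 0.9;0 0 0 0 0 -20 0.9;0 0 0 0 0 -30 0.9;0 0 0 0 0 -30 0.9;0 0 0 0 0 -30 0.9;0 0 0 10 0 -25 1;0 0 0 20 0 -20 1;0 0 0 20 0 -20 1;0 0 0 0 0 0 1'
python3 - <<'E'
from h import *
st()
for c in("top","scene"):cv2.imwrite(f"pics/{c}11.png",lid(c,"blue",np.array([.493,.0995,.020])))
lid("top","red",np.array([.604,-.339,.026-.084]),40);lid("top","yellow",np.array([.4995,-.368,.026-.084]),40)
E
```

```text
contact_force: [0.7, -0.0, 0.0]
finger_gap: 0.0771
time: 32.58
ee_pos: [0.4754, -0.02, 0.2112]
orientation: [0.675, 0.572, 0.358, -0.299]
contact_force: [0.3, -0.4, 0.2]
finger_gap: 0.0854
t 32.58 p [ 0.4754 -0.02    0.2112] z [ 0.14   0.813 -0.565] x [0.09  0.558 0.825] q [ 0.44  0.22  0.16  1.95 -0.88  1.54  0.74] F [ 0.3 -0.4  0.2] M [-0.91  0.15 -0.04] gap 0.0854
top blue exp [241.7 200.3] got [241.9 200.4] wh [14 15] area 158 off mm [-0.3 -0.5]
top blue exp [241.7 200.3] got [245.3 208.6] wh [20 16] area 49 off mm [-29.4 -12. ]
scene blue exp [255.9 189.3] got [255.5 188.2] wh [12  9] area 82 off mm [-5.1  0.3]
top red exp [359.6 171.4] got [360.8 170.7] wh [11  7] area 38 off mm [ 2.5 -4.8]
```

Blue now stands on its pad, with the top view giving under 1 mm of offset. Next is yellow, gripped with the tool turned half round so it can be placed from the left side.

```bash
sed -i 's/def grasp_pose(U,head,g=.052,zg=.030):/def grasp_pose(U,head,g=.052,zg=.030,rev=False):/; s/    r=toolR(h,-TILT);G=/    r=toolR(h+np.pi,TILT) if rev else toolR(h,-TILT);G=/' h.py
python3 -m creep '0 -7 0 0 0 -5 1;0 -7 0 0 0 -5 1;0 -7 0 0 0 -5 1;0 -7 0 0 0 0 1;0 -7 0 0 0 0 1;0 -7 0 0 0 0 1;0 -7 0 0 0 0 1;0 -6.6 0 0 0 0 1;0 0 0 0 0 0 1'
python3 -m creep '0 0 -7 0 0 0 1;0 0 -7 0 0 0 1;0 0 -7 0 0 0 1;0 0 -7 0 0 0 1;0 0 -7 0 0 0 1;0 0 -7 0 0 0 1;0 0 -7 0 0 0 1;0 0 -7 0 0 0 1;0 0 -7 0 0 0 1;0 0 -7 0 0 0 1;0 0 -7 0 0 0 1;0 0 -7 0 0 0 1'
python3 -c "
from h import *
st();p,r=grasp_pose([.4163,-.3579],-7.2,rev=True);print(p);delta([p[0],p[1],.25],toolR(np.deg2rad(172.8)))"
```

```text
time: 33.53
ee_pos: [0.4717, -0.0218, 0.2153]
orientation: [0.759, 0.651, -0.002, -0.001]
contact_force: [-0.1, 1.7, 0.8]
finger_gap: 0.0855
time: 34.53
ee_pos: [0.4704, -0.0283, 0.214]
orientation: [0.131, 0.991, 0.001, -0.003]
contact_force: [-0.1, -0.0, 0.6]
finger_gap: 0.0856
t 34.53 p [ 0.4704 -0.0283  0.214 ] z [-0.007  0.004 -1.   ] x [-0.966  0.26   0.007] q [ 0.08 -0.04 -0.07  1.89 -0.01  1.29  1.32] F [-0.1 -0.   0.6] M [-0.02 -0.01 -0.05] gap 0.0856
[ 0.45707795 -0.36305145  0.01443611]
shift mm [ -73.8 -326.7  -37.1] rotvec deg [ 0.1 -0.4 -7.9]
```

```bash
python3 -m creep '0 0 0 -7.4 -32.7 -3.7 1;0 0 0 -7.4 -32.7 -3.7 1;0 0 0 -7.4 -32.7 -3.7 1;0 0 0 -7.4 -32.7 -3.7 1;0 0 0 -7.4 -32.7 -3.7 1;0 0 0 -7.4 -32.7 -3.7 1;0 0 0 -7.4 -32.7 -3.7 1;0 0 0 -7.4 -32.7 -3.7 1;0 0 0 -7.4 -32.7 -3.7 1;0 0 0 -7.4 -32.7 -3.7 1;0 0 -7 0 0 0 1;0 0 -0.9 0 0 0 1'
python3 - <<'E'
from h import *
st();i=vision.camera_info("wrist");w=vision.camera("wrist");cv2.imwrite("pics/w12.png",w)
U=np.array([.4163,-.3579]);h=np.deg2rad(-7.2);d=np.array([np.cos(h),np.sin(h)])
print("exp lid",proj("wrist",[*(U+.084*d),.03],i),"under",proj("wrist",[*U,.03],i))
hsv=cv2.cvtColor(w,cv2.COLOR_BGR2HSV)
u=proj("wrist",[*(U+.084*d),.045],i)[0].astype(int);print("hsv at lid",hsv[max(u[1],0):u[1]+1,u[0]:u[0]+1] if u[1]<384 else None)
m=cv2.inRange(hsv,(20,110,60),(36,255,255));k,l,s,c=cv2.connectedComponentsWithStats(m)
for j in range(1,k):
    if s[j,4]>150:print(s[j],c[j].round(1),pix("wrist",c[j],.035,i).round(4))
E
```

```text
time: 35.53
ee_pos: [0.4542, -0.3653, 0.2501]
orientation: [0.066, 0.998, 0.002, -0.003]
contact_force: [-0.1, 0.3, -0.1]
finger_gap: 0.0852
t 35.53 p [ 0.4542 -0.3653  0.2501] z [-0.006  0.004 -1.   ] x [-0.991  0.132  0.006] q [ 0.42  0.17  0.24  1.6  -0.04  1.38  2.1 ] F [-0.1  0.3 -0.1] M [ 0.06 -0.02  0.01] gap 0.0852
exp lid [[258.43220299 204.30191838]] under [[258.24639025 143.36705616]]
hsv at lid [[[ 23 255 136]]]
[240 201  33  15 382] [255.7 208.3] [ 0.5034 -0.3727  0.035 ]
```

View pics/w12.png

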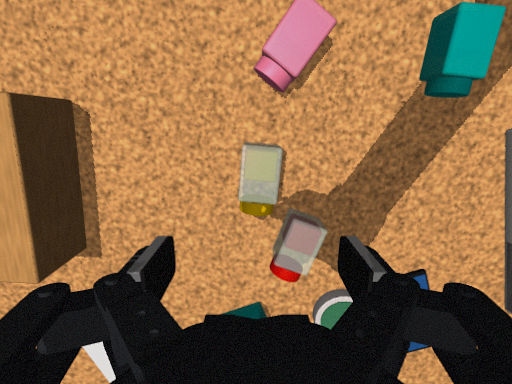

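The wrist view shows yellow with its body at (243–283,143–205) and its lid at (256,208). Red is close by, with its body from (289,208) to about (310,274) and its lid at (286,270). The right finger would hit red if I took yellow first, so red goes first with a partial opening, then yellow.

```bash
python3 - <<'E'
from h import *
i=vision.camera_info("wrist");w=cv2.imread("pics/w12.png");hsv=cv2.cvtColor(w,cv2.COLOR_BGR2HSV)
m=cv2.inRange(hsv,(0,170,80),(5,255,255))|cv2.inRange(hsv,(176,170,80),(180,255,255));k,l,s,c=cv2.connectedComponentsWithStats(m)
j=1+np.argmax(s[1:,4]);print(s[j],c[j])
def pose(lidpx,basepx,zb):
    L=pix("wrist",lidpx,.03,i)[:2];B=pix("wrist",basepx,zb,i)[:2];v=L-B;h=np.arctan2(v[1],v[0]);e=v/np.linalg.norm(v)
    U=L-.086*e;print("lid",L.round(4),"base",B.round(4),"d",np.linalg.norm(v).round(4),"head",np.rad2deg(h).round(1),"U",((U+B)/2).round(4));return (U+B)/2,np.rad2deg(h)
U,h=pose(c[j],(308,215),.01)
p,r=grasp_pose(U,h,rev=True);print(p);delta([p[0],p[1],.22],toolR(np.deg2rad(h+180)))
print("yellow");pose((256.5,211),(263,144.5),.045)
E
```

```text
[270 259  30  23 293] [283.81228669 272.91808874]
lid [ 0.6124 -0.3423] base [ 0.5331 -0.2956] d 0.092 head -30.5 U [ 0.5357 -0.2971]
[ 0.57112798 -0.31801077  0.01443611]
shift mm [-109.2   60.    29.8] rotvec deg [ 0.2 -0.4 22.9]
yellow
lid [ 0.5101 -0.3702] base [ 0.4184 -0.3498] d 0.094 head -12.5 U [ 0.4223 -0.3507]
```

```bash
python3 -m creep '0 0 0 -27.3 15 5 0.85;0 0 0 -27.3 15 5 0.85;0 0 0 -27.3 15 5 0.85;0 0 0 -27.3 15 5 0.85;0 0 6.7 0 0 0 0.85;0 0 6.7 0 0 0 0.85;0 0 6.5 0 0 0 0.85;0 0 0 0 0 0 0.85'
python3 -m creep '0 5 0 0 0 0 0.85;0 5 0 0 0 0 0.85;0 5 0 0 0 0 0.85;0 5 0 0 0 0 0.85;0 5 0 0 0 0 0.85;0 5 0 0 0 0 0.85;0 3 0 0 0 0 0.85;0 0 0 0 0 0 0.85;0 0 0 0 0 0 0.85'
python3 -c "
from h import *
st();p,r=grasp_pose([.532,-.3005],-27.5,rev=True);print(p);delta(p,r)
i=vision.camera_info('wrist');w=vision.camera('wrist');hsv=cv2.cvtColor(w,cv2.COLOR_BGR2HSV)
m=cv2.inRange(hsv,(0,150,60),(5,255,255))|cv2.inRange(hsv,(175,150,60),(180,255,255));k,l,s,c=cv2.connectedComponentsWithStats(m)
for j in range(1,k):
  if s[j,4]>100: print(s[j],c[j],pix('wrist',c[j],.032,i))
d=np.array([np.cos(np.deg2rad(-27.5)),np.sin(np.deg2rad(-27.5))]);print('exp',np.array([.532,-.3005])+.084*d)
"
```

```text
time: 36.25
ee_pos: [0.5724, -0.3154, 0.2305]
orientation: [0.238, 0.971, 0.001, -0.003]
contact_force: [-0.4, 0.9, 0.4]
finger_gap: 0.0724
time: 37.0
ee_pos: [0.5688, -0.315, 0.2266]
orientation: [0.226, 0.932, 0.069, -0.276]
contact_force: [-0.5, 0.2, 0.3]
finger_gap: 0.0727
t 37.0 p [ 0.5688 -0.315   0.2266] z [-0.483  0.252 -0.839] x [-0.746  0.383  0.545] q [ 0.41  0.8   0.12  0.87 -0.07  2.05  1.61] F [-0.5  0.2  0.3] M [-0.27 -0.44  0.01] gap 0.0727
[ 0.56845796 -0.31947881  0.01443611]
shift mm [-117.    -4.9  176.9] rotvec deg [0.  2.  0.3]
[232 293  38  17 612] [250.41503268 300.79738562] [ 0.60423771 -0.3417982   0.032     ]
exp [ 0.60650891 -0.33928688]
```

```bash
python3 -m creep '0 0 0 -13 -0.6 19.7 0.85;0 0 0 -13 -0.6 19.7 0.85;0 0 0 -13 -0.6 19.7 0.85;0 0 0 -13 -0.6 19.7 0.85;0 0 0 -13 -0.6 19.7 0.85;0 0 0 -13 -0.6 19.7 0.85;0 0 0 -13 -0.6 19.7 0.85;0 0 0 -13 -0.6 19.7 0.85;0 2 0 -7 0 11 0.85;0 0 0 -3 0 4 0.85;0 0 0 0 0 0 0.85'
python3 -c "
from h import *
st();p,r=grasp_pose([.532,-.3005],-27.5,rev=True);delta(p,r)"
python3 -m creep '0 0 0 0 0 0 0;0 0 0 0 0 0 0;0 0 0 0 0 0 0;0 0 0 0 0 0 0;0 0 0 0 0 0 0;0 0 0 0 0 0 0' 60
python3 - <<'E'
from h import *
st()
def save_rev(U,name):
    s=ctrl.read_state();r=R.from_quat(s["orientation"]).as_matrix();p=np.array(s["ee_pos"])
    h=-r[:,0].copy();h[2]=0;h/=np.linalg.norm(h);print("head",np.rad2deg(np.arctan2(h[1],h[0])))
    o=p+h*((np.array([*U,0])-p)@h);o[2]=.026
    json.dump(dict(o=(r.T@(o-p)).tolist(),a=(r.T@h).tolist()),open(name+".json","w"));print("jar in tool",(r.T@(o-p)).round(4),(r.T@h).round(3))
save_rev([.531,-.3015],"red")
for h in(120,110,100):
    p,r,t=place("red",[.4738,.3183,.02],h);print(h,p,t,r.as_matrix()[:,2])
E
```

```text
time: 37.97
ee_pos: [0.5681, -0.3208, 0.0212]
orientation: [0.226, 0.927, 0.071, -0.291]
contact_force: [-0.2, 0.4, -0.4]
finger_gap: 0.0724
t 37.97 p [ 0.5681 -0.3208  0.0212] z [-0.508  0.263 -0.82 ] x [-0.729  0.377  0.572] q [ 0.42  0.97  0.12  1.01 -0.08  1.78  1.61] F [-0.2  0.4 -0.4] M [-0.24 -0.5  -0.08] gap 0.0724
shift mm [-3.7  1.4  5.7] rotvec deg [-0.1  0.1  0.1]
time: 38.47
ee_pos: [0.57, -0.322, 0.0241]
orientation: [0.226, 0.928, 0.07, -0.289]
contact_force: [2.9, -2.2, 6.5]
finger_gap: 0.0509
t 38.47 p [ 0.57   -0.322   0.0241] z [-0.504  0.261 -0.823] x [-0.731  0.379  0.567] q [ 0.42  0.97  0.11  1.   -0.08  1.78  1.61] F [ 2.9 -2.2  6.5] M [-0.12 -0.28  0.06] gap 0.0509
head -27.372789118661103
jar in tool [ 0.0374 -0.      0.0234] [-0.823  0.    -0.567]
120 [0.47476007 0.31664931 0.06408142] -55.43317038366694 [ 0.41173249 -0.71314159 -0.56736711]
110 [0.47445884 0.31650767 0.06408142] -55.43317038366694 [ 0.28164161 -0.77380396 -0.56736711]
100 [0.4741376  0.3164205  0.06408142] -55.43317038366694 [ 0.14299319 -0.81095469 -0.56736711]
```

```bash
python3 -m creep '0 0 0 8 0 -11 0;0 0 0 14.2 0 -20.6 0;0 0 0 14.2 0 -20.6 0;0 0 0 14.2 0 -20.6 0;0 0 0 14.2 0 -20.6 0;0 0 0 14.2 0 -20.6 0;0 0 0 14.2 0 -20.6 0;0 0 0 14.2 0 -20.6 0;0 0 0 14.2 0 -20.6 0;0 0 0 0 0 0 0'
python3 -m creep '0 -6.9 0 0 0 0 0;0 -6.9 0 0 0 0 0;0 -6.9 0 0 0 0 0;0 -6.9 0 0 0 0 0;0 -6.9 0 0 0 0 0;0 0 6.5 0 0 0 0;0 0 6.5 0 0 0 0;0 0 6.5 0 0 0 0;0 0 6.5 0 0 0 0;0 0 6.5 0 0 0 0;0 0 0 0 0 0 0'
python3 -c "
from h import *
st();p,r,t=place('red',[.4738,.3183,.02],120);delta([.4748,.3166,.24],toolR(np.deg2rad(120)))"
```

```text
time: 39.3
ee_pos: [0.5608, -0.3173, 0.2302]
orientation: [0.227, 0.931, 0.067, -0.278]
contact_force: [0.4, -0.2, -0.9]
finger_gap: 0.0513
time: 40.22
ee_pos: [0.559, -0.3161, 0.2234]
orientation: [0.5, 0.866, -0.0, 0.005]
contact_force: [0.5, -0.0, -2.3]
finger_gap: 0.0512
t 40.22 p [ 0.559  -0.3161  0.2234] z [ 0.008 -0.005 -1.   ] x [-0.5    0.866 -0.008] q [ 0.32  0.3   0.2   1.5  -0.06  1.34  1.04] F [ 0.5 -0.  -2.3] M [0.   0.05 0.04] gap 0.0512
shift mm [590.  243.2 -20.3] rotvec deg [ 0.3  0.5 -0. ]
```

```bash
for i in 1 2; do python3 -m creep '0 0 0 32.8 13.5 -1.1 0;0 0 0 32.8 13.5 -1.1 0;0 0 0 32.8 13.5 -1.1 0;0 0 0 32.8 13.5 -1.1 0;0 0 0 32.8 13.5 -1.1 0;0 0 0 32.8 13.5 -1.1 0;0 0 0 32.8 13.5 -1.1 0;0 0 0 32.8 13.5 -1.1 0;0 0 0 32.8 13.5 -1.1 0;0 0 0 0 0 0 0'; done
python3 -m creep '0 -6 0 0 0 0 0;0 -6 0 0 0 0 0;0 -6 0 0 0 0 0;0 -6 0 0 0 0 0;0 -6 0 0 0 0 0;0 -6 0 0 0 0 0;0 -6 0 0 0 0 0;0 -6 0 0 0 0 0;0 -6 0 0 0 0 0;0 -1.4 0 0 0 0 0;0 0 0 0 0 0 0;0 0 0 0 0 0 0'
python3 -c "
from h import *
st();p,r,t=place('red',[.4738,.3183,.02],120);delta(p+[0,0,.015],r)"
```

```text
time: 41.05
ee_pos: [0.5151, 0.0092, 0.2318]
orientation: [0.492, 0.87, 0.002, 0.004]
contact_force: [-0.7, 0.8, -3.3]
finger_gap: 0.0512
time: 41.88
ee_pos: [0.4694, 0.3247, 0.2389]
orientation: [0.493, 0.87, 0.001, 0.004]
contact_force: [-0.8, 2.0, -2.2]
finger_gap: 0.0512
time: 42.88
ee_pos: [0.474, 0.3156, 0.2392]
orientation: [0.442, 0.765, -0.232, 0.408]
contact_force: [-0.3, -0.7, -2.1]
finger_gap: 0.0514
t 42.88 p [0.474  0.3156 0.2392] z [ 0.418 -0.715 -0.56 ] x [-0.278  0.486 -0.829] q [-0.84  0.47 -0.33  1.59  0.88  1.8  -0.78] F [-0.3 -0.7 -2.1] M [1.11 0.65 0.01] gap 0.0514
shift mm [133.    0.5  89.2] rotvec deg [ 0.3  0.5 -0.1]
```

Good configuration. I'll descend to +15 mm and check the lid.

```bash
python3 -m creep '0 0 0 16.6 0 11.1 0;0 0 0 16.6 0 11.1 0;0 0 0 16.6 0 11.1 0;0 0 0 16.6 0 11.1 0;0 0 0 16.6 0 11.1 0;0 0 0 16.6 0 11.1 0;0 0 0 16.6 0 11.1 0;0 0 0 10 0 6.7 0;0 0 0 6.8 0 4.6 0;0 0 0 0 0 0 0;0 0 0 0 0 0 0'
python3 - <<'E'
from h import *
st();p,r,t=place('red',[.4738,.3183,.020],120);delta(p,r)
for c in("top","scene"):cv2.imwrite(f"pics/{c}13.png",lid(c,"red",np.array([.4738,.3183,.035])))
E
```

```text
time: 43.8
ee_pos: [0.4751, 0.3167, 0.0806]
orientation: [0.442, 0.764, -0.232, 0.409]
contact_force: [-0.4, 0.7, -2.0]
finger_gap: 0.0514
t 43.8 p [0.4751 0.3167 0.0806] z [ 0.419 -0.715 -0.559] x [-0.274  0.487 -0.829] q [-0.85  0.66 -0.32  1.66  0.91  1.63 -0.99] F [-0.4  0.7 -2. ] M [1.11 0.72 0.  ] gap 0.0514
shift mm [13.7 -0.5  9.1] rotvec deg [ 0.3  0.6 -0.3]
top red exp [178.2 206.5] got [177.9 207.1] wh [13 13] area 142 off mm [-2.2  1. ]
top red exp [178.2 206.5] got [189.3 210.6] wh [12 21] area 58 off mm [-14.8 -38.5]
scene red exp [313.2 168.5] got [313.8 167.4] wh [13 11] area 106 off mm [-4.4  4.2]
```

```bash
python3 -m creep '0 0 0 4 0 2.7 0;0 0 0 4 0 2.7 0;0 0 0 1.6 0 1.1 0;0 0 0 0 0 0 0;0 0 0 0 0 0 0'| grep -E "ee_pos|force"; for i in 1 2 3 4; do python3 -m creep '0 0 0 0.8 0 0.55 0;0 0 0 0.4 0 0.3 0;0 0 0 0 0 0 0;0 0 0 0 0 0 0' | grep -E "ee_pos|force"; done
```

```text
ee_pos: [0.4744, 0.3168, 0.0678]
contact_force: [0.8, -1.0, -1.9]
ee_pos: [0.4745, 0.3169, 0.0665]
contact_force: [0.3, -0.2, -1.7]
ee_pos: [0.4746, 0.3169, 0.065]
contact_force: [-0.4, 0.1, -2.9]
ee_pos: [0.4746, 0.3168, 0.0649]
contact_force: [-2.4, 0.3, 5.6]
ee_pos: [0.4746, 0.3168, 0.0649]
contact_force: [-4.4, 1.2, 11.0]
```

```bash
python3 -m creep '0 0 0 -0.6 0 -0.4 0;0 0 0 0 0 0 0.9;0 0 0 0 0 0 0.9;0 0 0 0 0 0 0.9;0 0 0 0 0 0 0.9;0 0 0 0 0 0 0.9;0 0 0 0 0 0 0.9' | grep -E "force|gap"
python3 -m creep '0 0 0 0 0 -10 0.9;0 0 0 0 0 -20 0.9;0 0 0 0 0 -30 0.9;0 0 0 0 0 -30 0.9;0 0 0 0 0 -30 0.9;0 0 0 -10 0 -25 1;0 0 0 -20 0 -20 1;0 0 0 -20 0 -20 1;0 0 0 0 0 0 1'
python3 - <<'E'
from h import *
st()
for c in("top","scene"):
    w=lid(c,"red",np.array([.4738,.3183,.020]));cv2.imwrite(f"pics/{c}14.png",w)
lid("top","blue",np.array([.493,.0995,.02]),12)
a=cv2.imread("pics/top0raw.png").astype(int);b=cv2.imread("pics/top14.png").astype(int);d=cv2.blur(np.abs(a-b).max(2).astype(np.uint8),(3,3));u=proj("top",[.46,-.36,.04])[0].astype(int);print("yellow diff",d[u[1]-16:u[1]+16,u[0]-14:u[0]+14].max())
E
```

```text
contact_force: [-0.3, -0.1, 0.4]
finger_gap: 0.0772
time: 46.98
ee_pos: [0.41, 0.4284, 0.2135]
orientation: [0.443, 0.765, -0.227, 0.409]
contact_force: [-0.2, 0.8, 0.5]
finger_gap: 0.0854
t 46.98 p [0.41   0.4284 0.2135] z [ 0.423 -0.71  -0.563] x [-0.273  0.492 -0.827] q [-1.    0.64 -0.37  1.39  0.85  1.92 -0.9 ] F [-0.2  0.8  0.5] M [0.75 0.44 0.07] gap 0.0854
top red exp [179. 207.] got [178.6 207.4] wh [13 13] area 137 off mm [-1.5  1.2]
top red exp [179. 207.] got [188.4 211.2] wh [16 21] area 61 off mm [-15.4 -32.9]
scene red exp [312.7 171.2] got [313.2 170.6] wh [12 10] area 93 off mm [-2.2  2.5]
scene red exp [312.7 171.2] got [303.1 188.6] wh [ 8 12] area 16 off mm [ 62.8 -60.3]
top blue exp [241.7 200.3] got [241.9 200.4] wh [14 15] area 159 off mm [-0.1 -0.5]
top blue exp [241.7 200.3] got [245.4 208.6] wh [20 16] area 48 off mm [-29.2 -12.2]
yellow diff 77
```

Red is down within about 2 mm, and blue is unchanged. The diff flags a change near yellow, so I'll untilt, go there and measure again.

```bash
python3 -m creep '0 7 0 0 0 -8 1;0 7 0 0 0 -8 1;0 7 0 0 0 -8 1;0 7 0 0 0 -8 1;0 7 0 0 0 0 1;0 7 0 0 0 0 1;0 7 0 0 0 0 1;0 6.5 0 0 0 0 1;0 0 0 0 0 0 1;0 0 0 0 0 0 1'
python3 -m creep '0 0 -7 0 0 0 1;0 0 -7 0 0 0 1;0 0 -7 0 0 0 1;0 0 -7 0 0 0 1;0 0 -7 0 0 0 1;0 0 -7 0 0 0 1;0 0 -7 0 0 0 1;0 0 0 0 0 0 1'
python3 -c "
from h import *
st();delta([.457,-.363,.26],toolR(np.deg2rad(172)))"
```

```text
time: 47.97
ee_pos: [0.4012, 0.4411, 0.2287]
orientation: [0.502, 0.865, -0.001, 0.007]
contact_force: [-0.5, -0.4, -0.0]
finger_gap: 0.0855
time: 48.63
ee_pos: [0.3969, 0.4458, 0.2284]
orientation: [0.091, 0.996, -0.003, 0.005]
contact_force: [-0.7, 0.2, 0.2]
finger_gap: 0.0852
t 48.63 p [0.3969 0.4458 0.2284] z [ 0.008 -0.007 -1.   ] x [-0.983  0.181 -0.01 ] q [-0.38  0.26 -0.61  1.58  0.16  1.35  0.38] F [-0.7  0.2  0.2] M [-0.06  0.05 -0.01] gap 0.0852
shift mm [-206.1 -784.7  -25.2] rotvec deg [-0.3  0.5 -2.4]
```

```bash
python3 -m creep '0 0 0 -16.1 -30.6 -1.8 1;0 0 0 -16.1 -30.6 -1.8 1;0 0 0 -16.1 -30.6 -1.8 1;0 0 0 -16.1 -30.6 -1.8 1;0 0 0 -16.1 -30.6 -1.8 1;0 0 0 -16.1 -30.6 -1.8 1;0 0 0 -16.1 -30.6 -1.8 1;0 0 0 -16.1 -30.6 -1.8 1;0 0 0 -16.1 -30.6 -1.8 1;0 0 0 -16.1 -30.6 -1.8 1;0 0 0 -16.1 -30.6 -1.8 1;0 0 0 -16.1 -30.6 -1.8 1'
python3 -m creep '0 0 0 -1.1 -34.8 -0.8 1;0 0 0 -1.1 -34.8 -0.8 1;0 0 0 -1.1 -34.8 -0.8 1;0 0 0 -1.1 -34.8 -0.8 1;0 0 0 -1.1 -34.8 -0.8 1;0 0 0 -1.1 -34.8 -0.8 1;0 0 0 -1.1 -34.8 -0.8 1;0 0 0 -1.1 -34.8 -0.8 1;0 0 0 -1.1 -34.8 -0.8 1;0 0 0 -1.1 -34.8 -0.8 1;0 0 0 -1.1 -34.8 -0.8 1;0 0 0 -1.1 -34.8 -0.8 1'
python3 -m creep '0 0 0 0 0 0 1;0 0 0 0 0 0 1;0 0 0 0 0 0 1'
python3 - <<'E'
from h import *
st();i=vision.camera_info("wrist");w=vision.camera("wrist");cv2.imwrite("pics/w15.png",w)
hsv=cv2.cvtColor(w,cv2.COLOR_BGR2HSV);m=cv2.inRange(hsv,(20,150,60),(36,255,255));m[300:]=0;k,l,s,c=cv2.connectedComponentsWithStats(m)
for j in range(1,k):
    if s[j,4]>100:
        print(s[j],c[j].round(1),pix("wrist",c[j],.035,i).round(4))
        x,y=c[j].astype(int)
        # body: low-saturation pixels near lid
        b=cv2.inRange(hsv,(0,0,60),(180,95,255));z=np.zeros_like(b);y0=max(y-110,0);x0=max(x-90,0);z[y0:y+60,x0:x+90]=b[y0:y+60,x0:x+90]
        z=cv2.morphologyEx(z,cv2.MORPH_CLOSE,np.ones((9,9)));z=cv2.morphologyEx(z,cv2.MORPH_OPEN,np.ones((7,7)))
        cn=max(cv2.findContours(z,cv2.RETR_EXTERNAL,cv2.CHAIN_APPROX_NONE)[0],key=cv2.contourArea);rc=cv2.minAreaRect(cn);print("body rect",rc)
        q=cv2.boxPoints(rc);print([pix("wrist",t,.04,i)[:2].round(4).tolist() for t in q],pix("wrist",rc[0],.04,i).round(4))
E
```

```text
time: 49.63
ee_pos: [0.5193, 0.0474, 0.254]
orientation: [0.095, 0.995, -0.003, 0.005]
contact_force: [1.2, 0.7, 1.2]
finger_gap: 0.0849
time: 50.63
ee_pos: [0.4542, -0.365, 0.2647]
orientation: [0.095, 0.995, -0.002, 0.004]
contact_force: [1.1, -0.5, -0.3]
finger_gap: 0.0856
time: 50.88
ee_pos: [0.4546, -0.3633, 0.2645]
orientation: [0.095, 0.996, -0.001, 0.004]
contact_force: [0.1, -0.2, 0.0]
finger_gap: 0.0852
t 50.88 p [ 0.4546 -0.3633  0.2645] z [ 0.009 -0.003 -1.   ] x [-0.982  0.188 -0.009] q [ 0.54  0.15  0.1   1.59 -0.02  1.39  2.02] F [ 0.1 -0.2  0. ] M [ 0.    0.02 -0.01] gap 0.0852
[241 197  33  13 349] [257.  202.5] [ 0.5033 -0.3729  0.035 ]
body rect ((258.5692443847656, 168.21421813964844), (38.648921966552734, 57.337310791015625), 1.7357046604156494)
[[0.4878, -0.3965], [0.4107, -0.3781], [0.4218, -0.328], [0.4996, -0.3434]] [ 0.4538 -0.3613  0.04  ]
```

Yellow is unmoved: lid (.503,−.373), heading −12.3°, underside (.4185,−.354). I'll tilt, descend part way, then tilt to 45°. The extra tilt lets it go in between the two placed jars.

```bash
python3 - <<'E'
from h import *
import h
h.TILT=np.deg2rad(45);p,r=grasp_pose([.4185,-.354],-12.3,g=.056,rev=True);print(p);delta([p[0],p[1],.2],toolR(np.deg2rad(167.7)))
E
python3 -m creep '0 0 1.5 0 0 30 1;0 0 0 0 0 30 1;0 6 0 0 0 0 1;0 6 0 0 0 0 1;0 6 0 0 0 0 1;0 6 0 0 0 0 1;0 6 0 0 0 0 1;0 0 0 0 0 0 1'
python3 - <<'E'
from h import *
import h
h.TILT=np.deg2rad(45);p,r=grasp_pose([.4185,-.354],-12.3,g=.056,rev=True);st();delta([p[0],p[1],.07],r)
E
```

```text
[ 0.46008792 -0.36306763  0.01656497]
shift mm [-4.4  0.8 64.9] rotvec deg [-0.1  0.6  1.5]
time: 51.6
ee_pos: [0.4575, -0.3614, 0.1991]
orientation: [0.101, 0.961, 0.028, -0.257]
contact_force: [-0.3, 2.2, -2.1]
finger_gap: 0.0853
t 51.6 p [ 0.4575 -0.3614  0.1991] z [-0.489  0.105 -0.866] x [-0.847  0.179  0.5  ] q [0.46 0.57 0.11 1.27 0.12 1.8  1.92] F [-0.3  2.2 -2.1] M [-0.07 -0.6  -0.  ] gap 0.0853
shift mm [-67.   -1.3 110.3] rotvec deg [-0.1 15.   0.3]
```

```bash
python3 -m creep '0 0 0 -13.4 0 22 1;0 0 0 -13.4 0 22 1;0 0 0 -13.4 0 22 1;0 0 0 -13.4 0 22 1;0 0 0 -13.4 -1 22 1;0 5 0 0 0 0 1;0 5 0 0 0 0 1;0 5 0 0 0 0 1;0 0 0 0 0 0 1;0 0 0 0 0 0 1'
python3 - <<'E'
from h import *
import h
h.TILT=np.deg2rad(45);p,r=grasp_pose([.4185,-.354],-12.3,g=.056,rev=True);st();delta(p,r)
E
```

```text
time: 52.43
ee_pos: [0.459, -0.3661, 0.0754]
orientation: [0.099, 0.921, 0.04, -0.375]
contact_force: [-0.5, -0.1, 0.6]
finger_gap: 0.0852
t 52.43 p [ 0.459  -0.3661  0.0754] z [-0.683  0.147 -0.715] x [-0.699  0.153  0.699] q [0.43 0.87 0.12 1.15 0.15 1.86 1.89] F [-0.5 -0.1  0.6] M [-0.25 -0.67  0.  ] gap 0.0852
shift mm [-41.5   3.3  41.8] rotvec deg [-0.1  0.7 -0. ]
```

```bash
python3 -m creep '0 0 0 -12 1 12 1;0 0 0 -12 1 12 1;0 0 0 -10 1 10 1;0 0 0 -4 0 4 1;0 0 0 -2 0 2 1;0 0 0 0 0 0 1'
python3 -c "from h import *;st()"
python3 -m creep '0 0 0 0 0 0 0;0 0 0 0 0 0 0;0 0 0 0 0 0 0;0 0 0 0 0 0 0;0 0 0 0 0 0 0;0 0 0 0 0 0 0;0 0 0 0 0 0 0' 60
python3 - <<'E'
from h import *
st();U=[.4185,-.354]
s=ctrl.read_state();r=R.from_quat(s["orientation"]).as_matrix();p=np.array(s["ee_pos"])
h=-r[:,0].copy();h[2]=0;h/=np.linalg.norm(h);print("head",np.rad2deg(np.arctan2(h[1],h[0])))
o=p+h*((np.array([*U,0])-p)@h);o[2]=.026
json.dump(dict(o=(r.T@(o-p)).tolist(),a=(r.T@h).tolist()),open("yellow.json","w"));print("jar in tool",(r.T@(o-p)).round(4),(r.T@h).round(3))
print(place("yellow",[.4835,.209,.02],135))
E
python3 -m creep '0 0 0 7 0 -7 0;0 0 0 14 0 -14 0;0 0 0 18 0 -18 0;0 0 0 18 0 -18 0;0 0 0 18 0 -18 0;0 -5 0 18 0 -18 0;0 -6 0 15 0 -15 0;0 -6 0 0 0 -20 0;0 -6 0 0 0 -20 0;0 -6 0 0 0 -20 0;0 -6 0 0 0 0 0;0 -6 0 0 0 0 0'
python3 -c "from h import *;st();delta([.49,.209,.25],toolR(np.deg2rad(135)))"
```

```text
time: 52.93
ee_pos: [0.4591, -0.3648, 0.0198]
orientation: [0.1, 0.92, 0.04, -0.376]
contact_force: [0.8, -0.1, 0.1]
finger_gap: 0.0854
t 52.93 p [ 0.4591 -0.3648  0.0198] z [-0.684  0.148 -0.714] x [-0.697  0.155  0.7  ] q [0.44 0.93 0.12 1.17 0.14 1.79 1.87] F [ 0.8 -0.1  0.1] M [-0.15 -0.65  0.04] gap 0.0854
time: 53.52
ee_pos: [0.4604, -0.3652, 0.0212]
orientation: [0.1, 0.921, 0.039, -0.375]
contact_force: [2.8, -1.0, 5.8]
finger_gap: 0.0512
t 53.52 p [ 0.4604 -0.3652  0.0212] z [-0.682  0.147 -0.716] x [-0.699  0.155  0.698] q [0.44 0.93 0.12 1.16 0.14 1.79 1.87] F [ 2.8 -1.   5.8] M [ 0.15 -0.49 -0.21] gap 0.0512
head -12.512883200627689
jar in tool [0.0344 0.0001 0.0268] [-0.716 -0.003 -0.698]
(array([0.48680837, 0.2055375 , 0.06331968]), Rotation.from_matrix(array([[-0.49349701,  0.70710678,  0.50641949],
                            [ 0.49349701,  0.70710678, -0.50641949],
                            [-0.71618531,  0.        , -0.69791017]])), np.float64(-45.74042383813694))
time: 54.52
ee_pos: [0.4837, -0.3702, 0.2281]
orientation: [0.108, 0.994, 0.001, -0.025]
contact_force: [0.1, 0.5, -2.8]
finger_gap: 0.0513
t 54.52 p [ 0.4837 -0.3702  0.2281] z [-0.05   0.007 -0.999] x [-0.975  0.214  0.051] q [0.52 0.27 0.09 1.53 0.   1.39 1.96] F [ 0.1  0.5 -2.8] M [ 0.04 -0.04  0.03] gap 0.0513
shift mm [119.  567.  -18.4] rotvec deg [-1.1 -2.8 32.6]
```

```bash
python3 -m creep '0 -2.8 0 0 0 -20 0;0 0 0 6.6 31.5 -1 0;0 0 0 6.6 31.5 -1 0;0 0 0 6.6 31.5 -1 0;0 0 0 6.6 31.5 -1 0;0 0 0 6.6 31.5 -1 0;0 0 0 6.6 31.5 -1 0;0 0 0 6.6 31.5 -1 0;0 0 0 6.6 31.5 -1 0;0 0 0 6.6 31.5 -1 0' | grep -E "ee_pos|gap"
python3 -m creep '0 0 0 6.6 31.5 -1 0;0 0 0 6.6 31.5 -1 0;0 0 0 6.6 31.5 -1 0;0 0 0 6.6 31.5 -1 0;0 0 0 6.6 31.5 -1 0;0 0 0 6.6 31.5 -1 0;0 0 0 6.6 31.5 -1 0;0 0 0 6.6 31.5 -1 0;0 0 0 6.6 31.5 -1 0;0 0 0 0 0 0 0'| grep -E "ee_pos|gap"
python3 -m creep '0 0 6.5 0 0 0 0;0 0 6.5 0 0 0 0;0 0 6.5 0 0 0 0;0 0 6.5 0 0 0 0;0 0 6.6 0 0 0 0;0 0 0 0 0 0 0'| grep -E "ee_pos|gap"
python3 -m creep '0 -5 0 0 0 0 0;0 -5 0 0 0 0 0;0 -5 0 0 0 0 0;0 -5 0 0 0 0 0;0 -5 0 0 0 0 0;0 -5 0 0 0 0 0;0 -5 0 0 0 0 0;0 -5 0 0 0 0 0;0 -5 0 0 0 0 0;0 -0.7 0 0 0 0 0;0 0 0 0 0 0 0'| grep -E "ee_pos|gap"
python3 -c "
from h import *
st();p,r,t=place('yellow',[.4835,.209,.02],135);delta(p+[0,0,.1],r)"
```

```text
ee_pos: [0.4857, -0.079, 0.2544]
finger_gap: 0.0512
ee_pos: [0.4873, 0.217, 0.2634]
finger_gap: 0.0516
ee_pos: [0.4892, 0.2085, 0.263]
finger_gap: 0.0511
ee_pos: [0.4886, 0.2099, 0.262]
finger_gap: 0.0512
t 57.6 p [0.4886 0.2099 0.262 ] z [ 0.498 -0.506 -0.705] x [-0.507  0.49  -0.71 ] q [-0.36  0.09 -0.62  1.9   0.83  1.44 -0.42] F [-0.2 -0.7 -0.7] M [0.74 0.64 0.02] gap 0.0512
shift mm [68.8 -3.2 70.8] rotvec deg [-0.3 -0.5  0.7]
```

Before lowering I checked the clearance to the standing red jar. At heading −45° it is tight, so I'll swing to −35° and release with a partial opening.

```bash
python3 -m creep '-3.55 0 -3.5 0 0 0 0;-3.55 0 -3.5 0 0 0 0;0 0 0 0 0 0 0;0 0 0 0 0 0 0'| grep -E "ee_pos|gap"
python3 -c "
from h import *
st();p,r,t=place('yellow',[.4835,.209,.02],145);delta(p+[0,0,.1],r)"
```

```text
ee_pos: [0.4903, 0.2077, 0.265]
finger_gap: 0.0511
t 57.93 p [0.4903 0.2077 0.265 ] z [ 0.578 -0.413 -0.704] x [-0.577  0.403 -0.71 ] q [-0.33 -0.03 -0.61  1.99  0.82  1.29 -0.28] F [ 0.6  1.  -2. ] M [ 0.61  0.84 -0.02] gap 0.0511
shift mm [73.3 -2.4 70.5] rotvec deg [-0.4 -0.5  0.1]
```

```bash
python3 -m creep '0 0 0 14.6 -0.5 14.1 0;0 0 0 14.6 -0.5 14.1 0;0 0 0 14.6 -0.5 14.1 0;0 0 0 14.6 -0.5 14.1 0;0 -0.5 0 14.6 -0.5 14.1 0;0 0 0 0 0 0 0'| grep -E "ee_pos|gap"
python3 - <<'E'
from h import *
st();p,r,t=place('yellow',[.4835,.209,.02],145);delta(p+[0,0,.02],r)
z=np.array(ctrl.read_state()["ee_pos"])[2]-p[2]
for c in("top","scene"):cv2.imwrite(f"pics/{c}16.png",lid(c,"yellow",np.array([.4835,.209,.02+z])))
E
```

```text
ee_pos: [0.4857, 0.206, 0.158]
finger_gap: 0.0511
t 58.43 p [0.4857 0.206  0.158 ] z [ 0.578 -0.418 -0.701] x [-0.578  0.396 -0.713] q [-0.36  0.12 -0.63  2.11  0.95  1.2  -0.52] F [-0.8 -1.  -2.1] M [ 0.59  0.9  -0.08] gap 0.0511
shift mm [52.4  2.1 53.2] rotvec deg [-0.6 -0.2  0.4]
top yellow exp [207.2 200. ] got [207. 201.] wh [15 15] area 166 off mm [-3.4  0.7]
top yellow exp [207.2 200. ] got [220.3 206.8] wh [ 8 20] area 47 off mm [-23.1 -42.6]
scene yellow exp [286.5 162.9] got [287.  161.8] wh [15 13] area 147 off mm [-4.3  3.5]
```

```bash
python3 -m creep '0 0 0 10.5 0.4 10.6 0;0 0 0 10.5 0.4 10.6 0;0 0 0 10.5 0.4 10.6 0;0 0 0 10.5 0.4 10.6 0;0 0 0 10.5 0.4 10.6 0;0 0 0 0 0 0 0;0 0 0 0 0 0 0'| grep -E "ee_pos|gap"
python3 - <<'E'
from h import *
st();p,r,t=place('yellow',[.4835,.209,.02],145);delta(p,r)
z=np.array(ctrl.read_state()["ee_pos"])[2]-p[2]
for c in("top","scene"):cv2.imwrite(f"pics/{c}17.png",lid(c,"yellow",np.array([.4835,.209,.02+z]),14))
lid("top","red",np.array([.4738,.3183,.02]),10)
E
```

```text
ee_pos: [0.4897, 0.2085, 0.0888]
finger_gap: 0.0512
t 59.12 p [0.4897 0.2085 0.0888] z [ 0.584 -0.415 -0.698] x [-0.574  0.397 -0.717] q [-0.4   0.26 -0.61  2.15  1.08  1.16 -0.69] F [ 0.4  1.  -1.3] M [0.58 0.86 0.02] gap 0.0512
shift mm [18.7 -3.1 17.3] rotvec deg [-0.3  0.   0.2]
top yellow exp [209.6 202.7] got [211.1 203.9] wh [22 21] area 221 off mm [-4.2 -5.2]
scene yellow exp [285.2 175.7] got [286.3 175.4] wh [14 12] area 130 off mm [0.1 3.9]
top red exp [179. 207.] got [176.9 207.4] wh [10 13] area 95 off mm [-1.3  7.2]
```

```bash
python3 -m creep '0 0 0 0.3 -3.1 -0.3 0;0 0 0 4.3 0 4.2 0;0 0 0 4.3 0 4.2 0;0 0 0 4.3 0 4.2 0;0 0 0 1.4 0 1.4 0;0 0 0 0 0 0 0;0 0 0 0 0 0 0'| grep -E "ee_pos|force"
for i in 1 2 3 ; do python3 -m creep '0 0 0 0.7 0 0.7 0;0 0 0 0.4 0 0.4 0;0 0 0 0 0 0 0;0 0 0 0 0 0 0' | grep -E "ee_pos|force"; done
python3 -c "
from h import *
p,r,t=place('yellow',[.4835,.209,.02],145);delta(p,r)"
```

```text
ee_pos: [0.4865, 0.2056, 0.0672]
contact_force: [1.6, -0.7, -1.9]
ee_pos: [0.4867, 0.2057, 0.0661]
contact_force: [-0.3, -0.6, -1.8]
ee_pos: [0.4866, 0.2053, 0.0645]
contact_force: [0.2, -0.7, -0.6]
ee_pos: [0.4869, 0.2053, 0.0639]
contact_force: [-2.4, -1.5, 5.5]
shift mm [0.5 1.  0.3] rotvec deg [-0.3  0.1  0.3]
```

Contact at the expected height. Releasing with a 0.75 opening and backing out along the tool.

```bash
python3 -m creep '0 0 0 -0.2 0 -0.2 0;0 0 0 0 0 0 0.75;0 0 0 0 0 0 0.75;0 0 0 0 0 0 0.75;0 0 0 0 0 0 0.75;0 0 0 0 0 0 0.75;0 0 0 0 0 0 0.75' | grep -E "force|gap"
python3 -m creep '0 0 0 0 0 -10 0.75;0 0 0 0 0 -20 0.75;0 0 0 0 0 -25 0.75;0 0 0 0 0 -30 0.75;0 0 0 0 0 -30 0.75;0 0 0 -15 0 -20 0.75;0 0 0 -20 0 -20 0.75;0 0 0 -20 0 -20 0.75;0 0 0 -20 0 -20 0.75;0 0 0 0 0 0 0.75' | grep -E "ee_pos|force|gap"
python3 -m creep '0 0 0 -20 30 0 0.75;0 0 0 -20 30 0 0.75;0 0 0 -20 30 0 0.75;0 0 0 -20 30 0 0.75;0 0 0 -20 30 0 0.75;0 0 0 0 0 0 0.75;0 0 0 0 0 0 0.75' | grep -E "ee_pos|force|gap"
python3 - <<'E'
from h import *
st()
for c in("top","scene"):
    w=lid(c,"yellow",np.array([.4835,.209,.02]),14);cv2.imwrite(f"pics/{c}18.png",w)
    lid(c,"red",np.array([.4738,.3183,.02]),14);lid(c,"blue",np.array([.493,.0995,.02]),14)
a=cv2.imread("pics/scene18.png");b=cv2.imread("pics/top18.png")
cv2.imwrite("pics/m18.png",np.hstack([cv2.resize(a[140:285,160:385],(450,290),interpolation=cv2.INTER_CUBIC),cv2.resize(b[120:240,140:290],(350,290),interpolation=cv2.INTER_CUBIC)]))
E
```

```text
contact_force: [-0.2, -2.2, 0.9]
finger_gap: 0.0642
ee_pos: [0.4165, 0.2604, 0.2593]
contact_force: [-0.1, 1.1, 0.1]
finger_gap: 0.0642
ee_pos: [0.5597, 0.3412, 0.3225]
contact_force: [-0.6, -0.4, -0.4]
finger_gap: 0.0642
t 62.85 p [0.5597 0.3412 0.3225] z [ 0.582 -0.413 -0.7  ] x [-0.576  0.397 -0.714] q [-0.45  0.29 -0.65  1.58  0.96  1.53 -0.28] F [-0.6 -0.4 -0.4] M [0.45 0.65 0.01] gap 0.0642
top yellow exp [210.4 203.6] got [207.9 205.4] wh [28 22] area 239 off mm [-6.1  8.6]
top red exp [179. 207.] got [178.7 207.5] wh [13 13] area 138 off mm [-1.6  1.1]
top red exp [179. 207.] got [188.5 211.3] wh [16 21] area 63 off mm [-15.6 -33.1]
top blue exp [241.7 200.3] got [241.9 200.4] wh [14 15] area 159 off mm [-0.1 -0.5]
top blue exp [241.7 200.3] got [245.3 208.6] wh [20 16] area 49 off mm [-29.4 -11.9]
scene yellow exp [284.8 180.1] got [292.1 177.4] wh [13 12] area 124 off mm [-4.2 28.9]
scene red exp [312.7 171.2] got [313.2 170.4] wh [12 10] area 98 off mm [-3.   2.9]
scene blue exp [255.9 189.3] got [255.8 188.1] wh [11  9] area 85 off mm [-5.3  1.5]
```

View pics/m18.png

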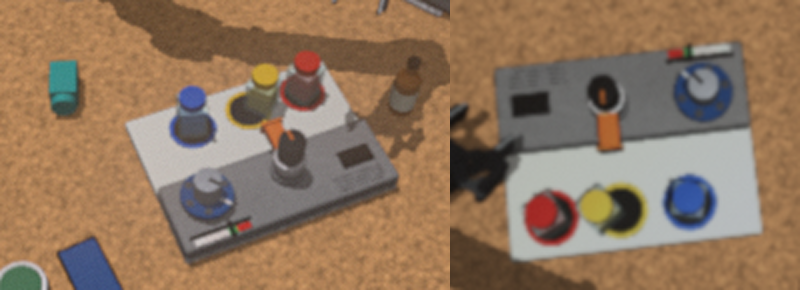

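The yellow jar is upright but has moved about 26 mm along the row towards red; red and blue are in place. Its square sides are turned, so I'll take it by the round lid from above, jaws across the row, and move it back.

```bash
python3 -m creep '0 6 0 0 0 0 0.9;0 6 0 0 0 0 0.9;0 6 0 0 0 0 0.9;0 6 0 0 0 0 0.9;0 6 0 0 0 0 0.9;0 6 0 0 0 0 0.9;0 6 0 0 0 0 0.9;0 3.6 0 0 0 0 0.9;0 0 0 0 0 0 0.9' | grep -E "ee_pos|gap"
python3 -m creep '0 0 7 0 0 0 0.9;0 0 7 0 0 0 0.9;0 0 7 0 0 0 0.9;0 0 7 0 0 0 0.9;0 0 7 0 0 0 0.9;0 0 7 0 0 0 0.9;0 0 7 0 0 0 0.9;0 0 0 0 0 0 0.9' | grep -E "ee_pos|gap"
python3 - <<'E'
from h import *
st();print(pix("top",(203.0,205.2),.113), pix("top",(203.0,205.2),.108))
delta([.482,.235,.25],toolR(np.deg2rad(95)))
E
```

```text
ee_pos: [0.5628, 0.3357, 0.3229]
finger_gap: 0.0771
ee_pos: [0.5577, 0.3411, 0.3238]
finger_gap: 0.0765
t 64.57 p [0.5577 0.3411 0.3238] z [-0.    -0.009 -1.   ] x [-0.104  0.995 -0.008] q [-0.19  0.36 -0.56  1.27  0.19  1.57 -0.61] F [-0.8 -0.4  0.1] M [-0.   -0.03 -0.03] gap 0.0765
[0.47737731 0.23356675 0.113     ] [0.47800414 0.23420972 0.108     ]
shift mm [-97.  -86.3  74.7] rotvec deg [-0.1  0.5  1. ]
```

```bash
python3 -m creep '0 0.5 1 -24.2 -21.5 18.7 0.9;0 0 0 -24.2 -21.5 18.7 0.9;0 0 0 -24.2 -21.5 18.7 0.9;0 0 0 -24.2 -21.5 18.7 0.9;0 0 0 0 0 0 0.9;0 0 0 0 0 0 0.9' | grep -E "ee_pos|gap"
python3 - <<'E'
from h import *
st();i=vision.camera_info("wrist");w=vision.camera("wrist");cv2.imwrite("pics/w19.png",w)
hsv=cv2.cvtColor(w,cv2.COLOR_BGR2HSV);m=cv2.inRange(hsv,(18,120,50),(36,255,255));m=cv2.morphologyEx(m,cv2.MORPH_OPEN,cv2.getStructuringElement(2,(13,13)));k,l,s,c=cv2.connectedComponentsWithStats(m)
print("exp",proj("wrist",[.478,.234,.113],i))
for j in range(1,k):
    if s[j,4]>200:
        (x,y),rad=cv2.minEnclosingCircle(np.argwhere(l==j)[:,::-1].astype(np.float32));print(s[j],c[j].round(1),"circ",(round(x,1),round(y,1)),round(rad,1),pix("wrist",c[j],.11,i).round(4),pix("wrist",(x,y),.11,i).round(4))
E
```

```text
ee_pos: [0.48, 0.2337, 0.2473]
finger_gap: 0.0768
t 65.07 p [0.48   0.2337 0.2473] z [-0.004 -0.003 -1.   ] x [-0.09   0.996 -0.002] q [ 0.    0.1  -0.54  1.7   0.05  1.37 -0.45] F [1.8 1.5 1. ] M [ 0.06 -0.07  0.03] gap 0.0768
exp [[256.00557684 183.92606994]]
[ 237  159   44   46 1627] [258.7 181.7] circ (258.8, 181.9) 23.3 [0.4806 0.236  0.11  ] [0.4808 0.2358 0.11  ]
```

```bash
python3 -m creep '0 0 0 2 0.7 30 0.9;0 0 0 0 0 30 0.9;0 0 0 0 0 30 0.9;0 0 0 0 0 25 0.9;0 0 0 0 0 18 0.9;0 0 0 0 0 11 0.9;0 0 0 0 0 5 0.9;0 0 0 0 0 0 0.9;0 0 0 0 0 0 0.9' | grep -E "ee_pos|force|gap"
python3 -c "
from h import *
st();delta([.4807,.2357,.097])"
```

```text
ee_pos: [0.4835, 0.2391, 0.1014]
contact_force: [-0.0, -0.4, 0.6]
finger_gap: 0.0771
t 65.87 p [0.4835 0.2391 0.1014] z [-0.001  0.003 -1.   ] x [-0.088  0.996  0.003] q [-0.03  0.23 -0.54  1.87  0.13  1.08 -0.52] F [-0.  -0.4  0.6] M [-0.08 -0.05  0.02] gap 0.0771
shift mm [-3.2 -3.1  4.3] rotvec deg None
```

```bash
python3 -m creep '0 0 0 -3.2 -3.1 2.8 0.9;0 0 0 0 0 0 0.9;0 0 0 0 0 0 0.6;0 0 0 0 0 0 0.2;0 0 0 0 0 0 0;0 0 0 0 0 0 0;0 0 0 0 0 0 0;0 0 0 0 0 0 0' 40 | grep -E "ee_pos|force|gap"
python3 -m creep '0 0 0 0 0 -2.5 0;0 0 0 0 0 -2.5 0;0 0 0 0 0 0 0;0 0 0 0 0 0 0' | grep -E "ee_pos|force|gap"
python3 -c "
from h import *
st();delta([.483,.209,.106])"
```

```text
ee_pos: [0.4803, 0.2348, 0.0981]
contact_force: [-0.6, -1.1, 7.0]
finger_gap: 0.0464
ee_pos: [0.4794, 0.2344, 0.1019]
contact_force: [0.0, -0.4, -1.6]
finger_gap: 0.0462
t 66.87 p [0.4794 0.2344 0.1019] z [-0.003  0.001 -1.   ] x [-0.087  0.996  0.002] q [-0.02  0.22 -0.54  1.88  0.12  1.08 -0.52] F [ 0.  -0.4 -1.6] M [-0.01 -0.03  0.03] gap 0.0462
shift mm [-25.6   1.4  -4.2] rotvec deg None
```

```bash
python3 -m creep '0 0 0 -5.3 0.3 0 0;0 0 0 -5.3 0.3 0 0;0 0 0 -5.3 0.3 0 0;0 0 0 -5.3 0.3 0 0;0 0 0 -5 0.3 0 0;0 0 0 0 0 0 0;0 0 0 0 0 0 0;0 0 0 0 0 0 0' | grep -E "ee_pos|force|gap"
python3 -c "
from h import *
st();delta([.483,.208,.102])"
```

```text
ee_pos: [0.4835, 0.2087, 0.1023]
contact_force: [-0.6, 0.2, -1.6]
finger_gap: 0.0463
t 67.53 p [0.4835 0.2087 0.1023] z [-0.003  0.002 -1.   ] x [-0.087  0.996  0.002] q [ 0.02  0.2  -0.52  1.89  0.11  1.08 -0.46] F [-0.6  0.2 -1.6] M [ 0.   -0.06  0.03] gap 0.0463
shift mm [-0.7 -0.6  0.3] rotvec deg None
```

```bash
python3 -m creep '0 0 0 -0.5 -0.3 2 0;0 0 0 0 0 1 0;0 0 0 0 0 0 0;0 0 0 0 0 0 0' | grep -E "ee_pos|force"
for i in 1 2; do python3 -m creep '0 0 0 0 0 0.7 0;0 0 0 0 0 0 0;0 0 0 0 0 0 0' | grep -E "ee_pos|force";done
```

```text
ee_pos: [0.483, 0.2082, 0.099]
contact_force: [0.1, -0.7, -1.3]
ee_pos: [0.4832, 0.2081, 0.0985]
contact_force: [-0.3, -0.4, -1.3]
ee_pos: [0.4834, 0.2081, 0.0982]
contact_force: [-0.7, -0.7, 1.3]
```

```bash
python3 -m creep '0 0 0 0 0 0.6 0;0 0 0 0 0 0 0;0 0 0 0 0 0 0.9;0 0 0 0 0 0 0.9;0 0 0 0 0 0 0.9;0 0 0 0 0 0 0.9;0 0 0 0 0 0 0.9;0 0 0 0 0 0 0.9' | grep -E "ee_pos|force|gap"
python3 -m creep '0 0 0 0 0 -10 0.9;0 0 0 0 0 -20 0.9;0 0 0 0 0 -30 0.9;0 0 0 0 0 -30 0.9;0 0 0 0 0 -30 0.9;0 0 0 0 0 -30 0.9;0 0 0 0 0 0 0.9;0 0 0 0 0 0 0.9' | grep -E "ee_pos|force|gap"
cat > w.py <<'E'
from h import *
i=vision.camera_info("wrist");w=vision.camera("wrist");hsv=cv2.cvtColor(w,cv2.COLOR_BGR2HSV)
for col,m in(("Y",cv2.inRange(hsv,(18,120,50),(36,255,255))),("R",cv2.inRange(hsv,(0,150,60),(5,255,255))|cv2.inRange(hsv,(175,150,60),(180,255,255))),("B",cv2.inRange(hsv,(100,130,50),(130,255,255)))):
    m=cv2.morphologyEx(m,cv2.MORPH_OPEN,cv2.getStructuringElement(2,(13,13)));k,l,s,c=cv2.connectedComponentsWithStats(m)
    for j in range(1,k):
        if s[j,4]>250:print(col,s[j],c[j].round(1),pix("wrist",c[j],.11,i).round(4))
cv2.imwrite("pics/wl.png",w)
E
python3 w.py; python3 -c "from h import *;st()"
```

```text
ee_pos: [0.4832, 0.208, 0.0971]
contact_force: [0.6, 0.8, -0.1]
finger_gap: 0.0771
ee_pos: [0.4847, 0.2085, 0.25]
contact_force: [-0.0, 0.8, -0.8]
finger_gap: 0.0766
Y [ 234  160   45   45 1557] [256.  182.4] [0.4836 0.2098 0.11  ]
R [ 231   45   52   54 2135] [255.4  71.1] [0.4734 0.3189 0.11  ]
B [ 234  253   39   42 1311] [253.3 273.6] [0.4901 0.1004 0.11  ]
B [378 253  20  17 252] [387.  261.1] [0.6427 0.1303 0.11  ]
B [386 358  31  26 615] [402.9 369.7] [ 0.696 -0.022  0.11 ]
t 69.75 p [0.4838 0.2079 0.2482] z [-0.001  0.002 -1.   ] x [-0.087  0.996  0.002] q [ 0.05  0.08 -0.52  1.71  0.04  1.36 -0.4 ] F [ 0.2 -1.  -0.9] M [-0.03  0.02  0.01] gap 0.0768
```

All three lids sit within about 3 mm of their pad centres. I'll rise clear and do a final numeric check of the nozzle, pointer and bystanders.

```bash
python3 -m creep '0 0 0 0 0 -25 0.9;0 0 0 -25 0 -20 0.9;0 0 0 -35 0 0 0.9;0 0 0 -35 0 0 0.9;0 0 0 -35 0 0 0.9;0 0 0 -35 0 0 0.9;0 0 0 -35 0 0 0.9;0 0 0 -35 0 0 0.9;0 0 0 -35 0 0 0.9;0 0 0 -35 0 0 0.9;0 0 0 0 0 0 0.9;0 0 0 0 0 0 0.9' | grep -E "time|ee_pos|gap"
python3 - <<'E'
from h import *
T={}
for c in("top","scene"):
    w=vision.camera(c);cv2.imwrite(f"pics/{c}20.png",w);T[c]=w
    for n,P in(("red",[.4738,.3183,.02]),("yellow",[.4835,.209,.02]),("blue",[.493,.0995,.02])):lid(c,n,np.array(P),12)
def orange(w,b):
    x0,y0,x1,y1=b;m=cv2.inRange(cv2.cvtColor(w[y0:y1,x0:x1],cv2.COLOR_BGR2HSV),(5,150,90),(17,255,255));M=cv2.moments(m,True);return round(M["m10"]/M["m00"]+x0,1),round(M["m01"]/M["m00"]+y0,1),M["m00"]
for f in("top4","top8","top11","top20"):print(f,orange(cv2.imread(f"pics/{f}.png"),(190,150,230,195)))
for f in("scene4","scene8","scene20"):print(f,orange(cv2.imread(f"pics/{f}.png"),(275,185,320,225)))
a=cv2.imread("pics/top0raw.png").astype(int);b=T["top"].astype(int);d=cv2.blur(np.abs(a-b).max(2).astype(np.uint8),(3,3))
for n,P in(("handset",[.724,-.143,.01]),("tin",[.711,-.26,.02]),("spray",[.55,.49,.07]),("turq1",[.34,-.1,.03]),("pink",[.32,-.3,.03]),("turq2",[.71,-.43,.03])):
    u=proj("top",P)[0].astype(int);r=d[u[1]-14:u[1]+14,u[0]-14:u[0]+14];print(n,u,r.max() if r.size else None,round(float(r.mean()),1))
# pointer: dark column profile along scale in top8 vs top20
for f in("top11","top20"):
    g=cv2.imread(f"pics/{f}.png")[136:144,228:266];print(f,g.max(2).min(0).tolist())
E
```

```text
time: 70.75
ee_pos: [0.5093, -0.0986, 0.2899]
finger_gap: 0.077
top red exp [179. 207.] got [178.6 207.5] wh [13 13] area 138 off mm [-1.6  1.3]
top red exp [179. 207.] got [188.4 211.5] wh [16 21] area 61 off mm [-16.3 -33. ]
top yellow exp [210.4 203.6] got [211.7 205.7] wh [22 21] area 248 off mm [-7.5 -4.7]
top blue exp [241.7 200.3] got [241.7 200.4] wh [16 16] area 167 off mm [-0.2  0.1]
top blue exp [241.7 200.3] got [240.4 211.7] wh [15  7] area 28 off mm [-39.8   5.2]
scene red exp [312.7 171.2] got [313.3 170.7] wh [12 10] area 83 off mm [-1.5  3. ]
scene yellow exp [284.8 180.1] got [285.3 179.9] wh [13 13] area 124 off mm [-0.2  2.1]
scene blue exp [255.9 189.3] got [255.7 188.3] wh [12 10] area 87 off mm [-4.5  0.6]
top4 (210.5, 173.7, 74.0)
top8 (207.2, 173.4, 120.0)
top11 (207.5, 173.5, 126.0)
top20 (207.5, 173.6, 125.0)
scene4 (295.8, 205.4, 95.0)
scene8 (298.5, 203.9, 42.0)
scene20 (296.7, 204.6, 87.0)
handset [305 142] 104 25.3
tin [336 144] 105 41.1
spray [133 187] 7 5.2
turq1 [298 243] 111 38.4
pink [353 248] 89 14.7
turq2 [382 142] 7 5.0
top11 [105, 104, 103, 104, 107, 118, 132, 132, 127, 117, 106, 90, 67, 64, 45, 55, 74, 82, 77, 69, 66, 67, 67, 66, 63, 61, 65, 69, 71, 69, 69, 72, 71, 84, 103, 105, 108, 124]
top20 [101, 100, 101, 102, 103, 114, 128, 128, 122, 113, 103, 86, 65, 61, 44, 52, 72, 79, 75, 67, 60, 64, 65, 61, 61, 60, 63, 67, 66, 65, 66, 67, 68, 81, 98, 102, 105, 120]
```

The nozzle, pointer and jars hold. The handset, tin and look-alike differences are probably the arm's shadow, so I'll compare with the earlier frame taken with the arm elsewhere, then hand in.

```bash
python3 - <<'E'
from h import *
a=cv2.imread("pics/top0raw.png").astype(int);ok=True
for f in("top18","top14"):
    d=cv2.blur(np.abs(a-cv2.imread(f"pics/{f}.png").astype(int)).max(2).astype(np.uint8),(3,3))
    for n,P in(("handset",[.724,-.143,.01]),("tin",[.711,-.26,.02]),("spray",[.55,.49,.07]),("turq1",[.34,-.1,.03]),("pink",[.32,-.3,.03])):
        u=proj("top",P)[0].astype(int);r=d[u[1]-14:u[1]+14,u[0]-14:u[0]+14];print(f,n,r.max(),end="; ")
st();print(ctrl.hand_in())
E
```

```text
top18 handset 11; top18 tin 11; top18 spray 129; top18 turq1 11; top18 pink 11; top14 handset 7; top14 tin 7; top14 spray 7; top14 turq1 7; top14 pink 7; t 71.15 p [ 0.5104 -0.0951  0.2917] z [-0.003  0.002 -1.   ] x [-0.089  0.996  0.002] q [ 0.36  0.03 -0.23  1.67  0.01  1.45  0.22] F [ 0.6  0.4 -0.3] M [-0.04  0.03 -0.03] gap 0.0769
the job is handed in; nothing more can be done
None
```

I finished the job and handed it in at about 71 s of the 210 s allowed; no verdict was reported.

**What I did:** I screwed the nozzle down clockwise by about 3.35 rad, trimming the last 4° after a look. Then I wound the wheel clockwise by about 102°. I stood the blue, red and yellow jars on their own pads. After I released yellow and backed away, it was about 26 mm off towards red, either from the announced knock or from my retreat. I picked it up by its lid and put it back.

**Last checks:**

| Item | Reading |
|---|---|
| Nozzle | Spout at 184.8°, forward at about 185.2–185.7°; unchanged in the final picture |
| Wheel pointer | 60–62 mm, in the green (55–70 mm), wheel at about 2.4–2.46 rad; unchanged in the final picture |
| Jars | All upright; lids within about 3 mm of pad centres from the wrist camera |
| Phone, tin, bottle, look-alikes | Not moved, by picture differences against the start |

**Checks that disagreed:**
- **Yellow in the top view:** the colour blob for the yellow lid merged with the yellow pad rim, so it read 5–8 mm off. The wrist and scene views put it within about 2 mm.
- **Shadow in the last pictures:** the final top picture showed differences at the phone, the tin and two look-alikes, and the previous one at the bottle. I put these down to the arm or its shadow, since earlier pictures with the arm elsewhere matched the start.

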